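# Load the dead-weight pressure tester

### The job

Get the dead-weight tester ready for its first reading: first close the open test port with the black knobbed cap, seated flat on its flange, then load the piston post with the large disc, the small disc on top of it and the steel sleeve on top of that, in that order, all upright with the post's spindle through their bores. Lower each piece gently into place, never dropping it, and leave the spanner, the knobbed weight and the bolt where they are.

Things in the scene. Friction and masses are not known exactly. Their poses are not given: they have to be found in the camera images.
- tester: The tester: white painted case 320 (x) x 340 (y) mm on rubber feet, fixed; origin under its centre on the bench, its flat deck 85 mm above. It carries the post, the port, the spanner and, near its far left corner (own x +100, y +90), a round dial gauge 90 mm across standing 31 mm above the deck. A ball lever sticks out of its left (+y) side.
- post: Piston post, fixed upright on the tester's deck; origin on its axis at deck height, z up. Foot 56 mm across; round platen 62 mm across whose flat top is 42 mm above the origin; from it rises a spindle 16 mm in diameter, its tip 96 mm above the origin (last 6 mm tapered to 8 mm). Weights thread over the spindle and rest on the platen or on each other.
- port: Open test port, fixed upright on the deck; origin on its axis at deck height, z up. Flange 56 mm across, its flat top 12 mm above the origin; nozzle 20 mm in diameter, its top 27 mm above the origin (last 3 mm tapered), with a small dark hole. The cap goes over the nozzle with its rim on the flange.
- disc_large: Large dark steel disc weight lying flat on the bench: 68 mm across, 20 mm thick, through bore 26 mm, about 0.5 kg. Origin at the centre of its underside, z up.
- disc_small: Small dark steel disc weight lying flat on the bench: 52 mm across, 18 mm thick, through bore 26 mm, about 0.25 kg. Origin at the centre of its underside, z up.
- sleeve: Bright steel tubular weight standing on the bench: 42 mm across, 60 mm tall, through bore 24 mm, about 0.43 kg, both ends alike. Origin at the centre of its underside, z up.
- cap: Black plastic cap standing on its open rim on the bench: body 40 mm across and 28 mm tall, on it a round grip knob 22 mm across and 20 mm tall (48 mm in all); the hollow underneath is 28 mm across and 20 mm deep. About 0.08 kg. Origin at the centre of its underside, z up.
- spanner: Bystander: steel spanner 140 mm long lying on the tester's deck at its far right. Origin at about its middle, on the underside. Leave it.
- knob_weight: Bystander: solid steel weight with a foot 48 mm across, a thin neck and a round head 32 mm across, 56 mm tall, with no bore, standing on the bench. Origin at the centre of its underside. Leave it.
- bolt: Bystander: short steel bolt standing on its hexagonal head (24 mm) on the bench, 33 mm tall. Origin at the centre of its underside. Leave it.
Not all that is in view belongs to the job. Leave any green look-alike of the disc_small alone. Several things look just like the cap: the one meant starts farthest to the robot's left.

How it is judged:
By the outcome, as a careful person would: the job done as asked, in the order asked, and still so for the second after the job is handed in, with the robot touching nothing.
It also fails if it takes over 115 s, if anything falls off the work surface, if the arm or the gripper's body presses on something with over 40 N, if the wrist force passes 120 N, or if a joint passes its speed limit or range.

### The arm

A 6-joint arm with a two-finger parallel gripper is mounted at the origin on the work surface. World frame = base frame: x ahead of the robot, y to its left, z up, the work surface at z = 0. Lengths are in m, angles in degrees, forces in N, time in s.
With the tool pointing down it reaches from about 0.275 to 0.85 m from the base axis. Payload 19 kg.
Tool frame: the origin (TCP) lies between the finger pads; the fingertips stand 14 mm ahead of it and the grasp point (between the pads) lies 5 mm behind it (manip.tip_reach is the distance from the TCP to the fingertips, in m); z points along the fingers, y is the line along which they close (so a half turn about z gives the same grasp; the last joint's range is limited). The gripper opens to 85 mm and grips with 20 to 120 N. Pads are 22 mm wide; open, the fingers measure 114 mm over their backs; the gripper's body (76 mm by 85 mm) begins 54 mm behind the grasp point. The pads swing forward as they close: fully open they stand 13 mm farther back than shut.
Start: joints at [68.354, 8.623, 82.357, -0, 89.026, -7.678], TCP at [0.139, 0.558, 0.245] pointing down, gripper open.
Joint ranges: [-160.23, 160.23], [-39.13, 120.54], [6.94, 153.29], [-79.49, 259.48], [9.18, 160.14], [-161.06, 161.06]. Speed limits (degrees/s): [108.29, 108.29, 127.2, 172.46, 172.46, 172.46].

### API

Orientations are given as [roll, pitch, yaw] about the fixed x, y, z axes, in that order (R = Rz(yaw) Ry(pitch) Rx(roll)).
In Python, from station import manip gives the robot as it stands.
- The arm moves only by the tool arm_command, never from a script. Its argument "increments" is a list of rows, each an object with "jaw": the opening, from 0 (shut) to 1 (fully open); "dp": the shift along the tool's x, y, z as a fraction of full scale, a list of three; "spin": the turn about the tool's z as a fraction of full scale. A call has 1 to 10 rows; each row is the pose to reach, as a shift and turn from the pose commanded when the call began, along the tool's axes at that moment; what a row does not reach only later rows make up. Full scale, the value 1, is 80 mm for a shift and 60 degrees for a turn. A row lasts 1/8 s, in which the tool goes at most 62.5 mm and 10.7 degrees, less where a joint would pass 70% of its speed; a pose out of reach is approached as far as the arm can. A call with a number of a shift or a turn outside -1 to 1 is refused whole. A call with a gripper value outside its range is refused whole. The fingers move at their own pace and stop on an object; the grip force is fixed at half the most. Time passes only in rows, so rows that repeat a pose let the fingers close. It gives the time, the measured TCP pose, the force, the opening and the grip force at its end, in the units of the state.
- manip.get_state(): the state, without advancing time (a new reading comes with each control period).
- manip.read_camera(name): name is "scene" or "top" or "wrist"; returns a dict with "pixels" (384x512x3 uint8, blue, green, red), "mtx" (3x3 intrinsics, pixels), "extrinsics" (4x4, takes a point from world to camera coordinates); the wrist camera has in their place "tool_from_camera" (4x4, takes a point from camera to tool coordinates, whose origin is the TCP and whose axes are the flange's). Camera axes: x right, y down, z forward; pixel columns grow to the right and rows downward; lengths in m; the calibration is good to about 2 mm. The wrist camera is an equidistant fisheye: a pixel r from the principal point sees the ray r / f radians off the axis. A picture is of the moment at which its call begins: read the wrist's pose just before it. There is no depth.
- manip.hand_in(): hands the job in; it is judged then, once.
Trained networks look in a picture, given as the dict that the camera call returned (one of the last four; its "shot" number tells which), for a name from the list of things; names that differ only in an ending like _2 or _b are one class to them, and where a whole thing is asked for, a point or a joint stands for the part that bears it (a point fixed in the world has none). Each returns a list of dicts, best first, with "score" (0 to 1); they miss things now and then, are a little off and sometimes report something else, mostly with a low value. They report only what shows in the picture. A call takes as long as a camera call. They do not tell look-alikes from the thing itself.
- manip.look_for(label, picture): "pixel" ([column, row] in pixels, amid what is visible of it).
The state is a dict: "time": time; "joints": joint angles; "dq": joint speeds; "tau": joint torques, N m; "tool_pos": TCP position; "orientation": TCP orientation; "ft_force": force on the tool from outside, world axes, zero at the start; "moment": the same for the moment, N m; "gripper_width": opening from 0.0 (shut) to 1.0 (fully open); "grip_force": force on a finger pad.
Only numpy, scipy, OpenCV 4.12 (cv2) and the standard library are available. Lean on these libraries where they do the work, as an engineer would, in place of code of your own. Each camera call takes 0.05 s, during which the arm holds its last target. There are 200 camera calls.

## Working session

There is one attempt and no reset: what is moved stays moved. The work goes in short steps, Python scripts to look and compute and a tool call to move; the robot and the scene stay as the last step left them, time stands still between calls to the robot, and variables do not carry over. Pictures are saved under pics/ and viewed, at most 14 in all, crops included, and the job is handed in when it is done.

Besides the shell and the picture viewer there is one more tool, called after "Emit:" in YAML: its name, and indented under it one key for each argument. arm_command: Moves the arm, as the interface text tells. Shift numbers are shares of 80 mm and turn numbers shares of 60 degrees, none past 1 either way. Its arguments: {"type":"object","properties":{"increments":{"type":"array","items":{"type":"object","properties":{"jaw":{"type":"number"},"dp":{"type":"array","items":{"type":"number"}},"spin":{"type":"number"}}}}},"required":["increments"]}

```bash
ls; mkdir -p pics; cat > h.py <<'E'
import numpy as np, cv2
from station import manip
def ray(p,pic):
    K=pic["mtx"];E=np.array(pic["extrinsics"]);R,t=E[:3,:3],E[:3,3]
    d=R.T@np.linalg.inv(K)@[p[0],p[1],1]; return -R.T@t,d
def at(p,pic,z):
    o,d=ray(p,pic); return o+d*(z-o[2])/d[2]
def proj(X,pic):
    E=np.array(pic["extrinsics"]);c=E[:3,:3]@X+E[:3,3];q=pic["mtx"]@c;return q[:2]/q[2]
E
python3 - <<'E'
from h import *
s=manip.get_state();print(s)
Z={'post':.127,'port':.112,'disc_large':.02,'disc_small':.018,'sleeve':.06,'cap':.048,'spanner':.087,'knob_weight':.056,'bolt':.033,'tester':.085}
for c in("scene","top"):
    p=manip.read_camera(c);cv2.imwrite(f"pics/{c}0.png",p["pixels"])
    for n,z in Z.items():
        for r in manip.look_for(n,p)[:5]: print(c,n,round(r["score"],2),np.round(r["pixel"]),np.round(at(r["pixel"],p,z/2 if z<.08 else z),3))
p=manip.read_camera("wrist");cv2.imwrite("pics/wrist0.png",p["pixels"]);print(p["mtx"],p["tool_from_camera"])
E
```

```text
pics
{'time': 0.0, 'joints': array([ 6.83520037e+01,  8.64875494e+00,  8.23923391e+01, -1.66772167e-03,
        8.90239665e+01, -7.67905206e+00]), 'dq': array([-0.01777395,  0.01855919,  0.03491392, -0.10474865, -0.01423246,
       -0.00141879]), 'tau': array([-2.48383294e-04, -7.13051748e+01, -5.70842099e+01, -4.23507527e-05,
        9.15023731e-03, -3.02336605e-05]), 'tool_pos': array([0.13876323, 0.55778025, 0.24470306]), 'orientation': array([-1.79935300e+02, -7.04114732e-03,  1.66031081e+02]), 'ft_force': array([-0.18857902, -0.69685795, -0.04779671]), 'moment': array([ 0.00323817,  0.0147156 , -0.01081882]), 'grip_force': 0.0, 'gripper_width': 0.9934127261087508}
scene post 0.94 [327. 172.] [0.54  0.142 0.127]
scene post 0.59 [337. 250.] [0.727 0.182 0.127]
scene port 0.73 [404. 177.] [0.511 0.31  0.112]
scene port 0.7 [146. 253.] [ 0.793 -0.186  0.112]
scene disc_large 0.79 [157. 150.] [ 0.448 -0.303  0.01 ]
scene disc_small 0.72 [232. 190.] [ 0.54  -0.08   0.009]
scene disc_small 0.64 [196. 216.] [ 0.63  -0.145  0.009]
scene sleeve 0.65 [124. 190.] [ 0.6   -0.331  0.03 ]
scen
[... 697 characters left out ...]
 0.024]
top cap 0.21 [299. 189.] [ 0.615 -0.131  0.024]
top spanner 0.63 [169. 158.] [0.686 0.186 0.087]
top knob_weight 0.87 [331. 137.] [ 0.749 -0.218  0.028]
top bolt 0.45 [267. 160.] [ 0.691 -0.051  0.016]
top tester 0.9 [141. 205.] [0.574 0.249 0.085]
top tester 0.63 [114. 243.] [0.485 0.308 0.085]
[[297.31863964   0.         256.54685338]
 [  0.         297.31863964 194.2524361 ]
 [  0.           0.           1.        ]] [[-4.49355582e-04 -9.59927327e-01 -2.80248685e-01  7.12901886e-02]
 [ 9.99999891e-01 -3.94973462e-04 -2.50526465e-04  6.09553537e-04]
 [ 1.29796407e-04 -2.80248767e-01  9.59927399e-01 -1.28738379e-01]
 [ 0.00000000e+00  0.00000000e+00  0.00000000e+00  1.00000000e+00]]
```

```bash
python3 - <<'E'
import cv2
a=cv2.imread('pics/scene0.png');b=cv2.imread('pics/top0.png')
cv2.imwrite('pics/sc1.png',cv2.resize(a[110:300,90:440],(800,434),interpolation=3))
cv2.imwrite('pics/tp1.png',cv2.resize(b[100:300,60:420],None,fx=2.2,fy=2.2,interpolation=3))
E
```

```text
(no output)
```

View pics/sc1.png

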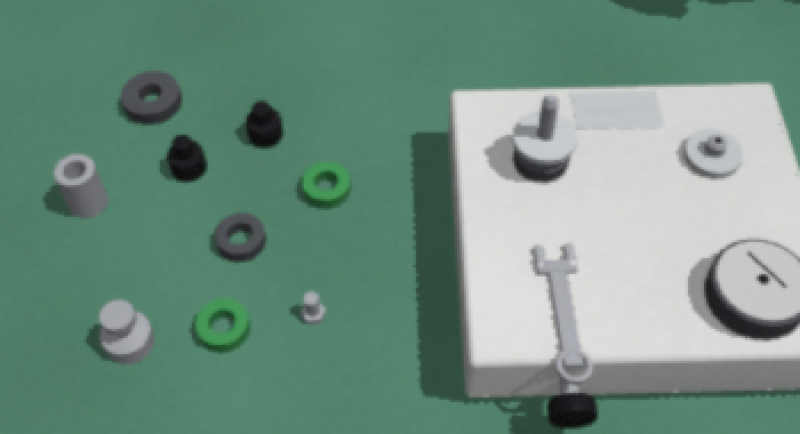

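View pics/tp1.png

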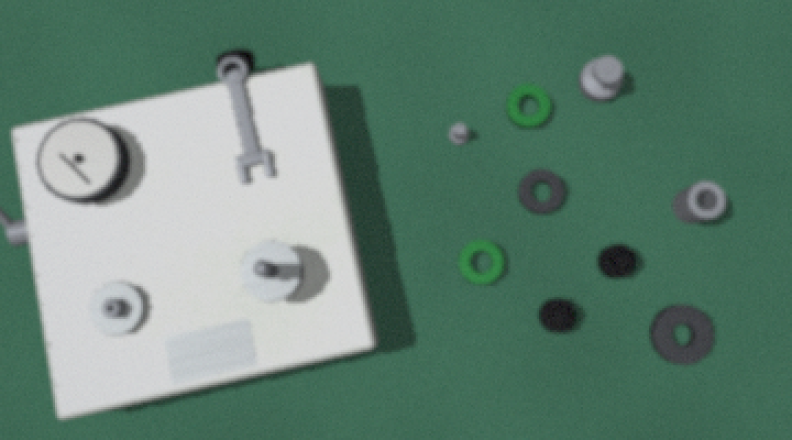

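The robot's left is +y, on the right in the scene view.

| Item | Scene pixel | Position |
|---|---|---|
| Cap A | (203,165) | y≈-0.16 |
| Cap B | (170,178) | y≈-0.23 |
| Dark disc_small | (196,216) | – |
| Green rings (decoys) | (232,190) and about (187,251) | – |
| disc_large | (157,150) | – |
| Sleeve | (124,190) | – |

Cap A is farther left, so it's the one I want. In the top view cap A is at (312,240). The port is at (114,242) and the post at about (181,223).

I'll look at the port and post with the wrist camera on the way to the cap.

Emit:
arm_command:
  increments:
    - {"jaw":1,"dp":[0,0,-0.2],"spin":-0.2325}
    - {"jaw":1,"dp":[0,0,-0.2],"spin":-0.2325}
    - {"jaw":1,"dp":[0,0,-0.2],"spin":-0.2325}

```text
time: 1.52
tool_pos: [0.1388, 0.558, 0.2613]
orientation: [-180.0, -0.0, 180.0]
ft_force: [0.2, -0.0, 0.6]
gripper_width: 1.003
grip_force: 0.0
```

Emit:
arm_command:
  increments:
    - {"jaw":1,"dp":[-0.87,-0.65,0],"spin":0}
    - {"jaw":1,"dp":[-0.87,-0.65,0],"spin":0}

```text
time: 1.78
tool_pos: [0.2098, 0.5046, 0.261]
orientation: [-180.0, 0.0, 179.8]
ft_force: [-0.5, 0.7, -1.1]
gripper_width: 0.997
grip_force: 0.0
```

Emit:
arm_command:
  increments:
    - {"jaw":1,"dp":[-0.87,-0.64,0],"spin":0}
    - {"jaw":1,"dp":[-0.87,-0.64,0],"spin":0}

```text
time: 2.02
tool_pos: [0.2798, 0.453, 0.2611]
orientation: [-180.0, 0.0, 179.8]
ft_force: [-0.6, 0.1, -0.0]
gripper_width: 1.006
grip_force: 0.0
```

Emit:
arm_command:
  increments:
    - {"jaw":1,"dp":[-0.87,-0.64,0],"spin":0}
    - {"jaw":1,"dp":[-0.87,-0.64,0],"spin":0}

```text
time: 2.28
tool_pos: [0.3494, 0.4017, 0.261]
orientation: [-180.0, 0.0, 179.8]
ft_force: [-0.1, 1.0, -0.1]
gripper_width: 0.998
grip_force: 0.0
```

Emit:
arm_command:
  increments:
    - {"jaw":1,"dp":[-0.87,-0.64,0],"spin":0}
    - {"jaw":1,"dp":[-0.87,-0.64,0],"spin":0}

```text
time: 2.52
tool_pos: [0.419, 0.3504, 0.2609]
orientation: [-180.0, -0.0, 179.8]
ft_force: [-0.5, 0.7, -0.2]
gripper_width: 1.0
grip_force: 0.0
```

Emit:
arm_command:
  increments:
    - {"jaw":1,"dp":[-0.86,-0.64,0],"spin":0}
    - {"jaw":1,"dp":[-0.86,-0.64,0],"spin":0}
    - {"jaw":1,"dp":[-0.86,-0.64,0],"spin":0}

```text
time: 2.9
tool_pos: [0.4867, 0.3002, 0.2607]
orientation: [-180.0, -0.1, 179.8]
ft_force: [-0.1, -0.3, 0.7]
gripper_width: 0.998
grip_force: 0.0
```

```bash
cat >> h.py <<'E'
from scipy.spatial.transform import Rotation as Rr
def wrist():
    s=manip.get_state();p=manip.read_camera("wrist")
    T=np.eye(4);T[:3,:3]=Rr.from_euler('xyz',s["orientation"],degrees=True).as_matrix();T[:3,3]=s["tool_pos"]
    p["W"]=T@p["tool_from_camera"];return s,p
def wat(px,p,z):
    K=p["mtx"];d=np.array([(px[0]-K[0,2])/K[0,0],(px[1]-K[1,2])/K[1,1]]);r=np.linalg.norm(d)+1e-9
    v=p["W"][:3,:3]@[*(d/r*np.sin(r)),np.cos(r)];o=p["W"][:3,3];return o+v*(z-o[2])/v[2]
def wproj(X,p):
    W=p["W"];c=W[:3,:3].T@(np.array(X)-W[:3,3]);n=np.hypot(c[0],c[1])+1e-9;r=np.arctan2(n,c[2])
    return np.array([p["mtx"][0,2],p["mtx"][1,2]])+p["mtx"][0,0]*r*c[:2]/n
def circ(img,p,x,y,z,rad,col):
    pts=[wproj([x+rad*np.cos(a),y+rad*np.sin(a),z],p) for a in np.linspace(0,2*np.pi,60)]
    cv2.polylines(img,[np.int32(np.round(np.array(pts)*8))],True,col,1,cv2.LINE_AA,3)
E
python3 - <<'E'
from h import *
s,p=wrist();print(s["time"],s["tool_pos"],s["orientation"])
for n,z in(('port',.105),('post',.127)):
    for r in manip.look_for(n,p)[:3]: print(n,round(r["score"],2),np.round(r["pixel"]),np.round(wat(r["pixel"],p,z),4))
cv2.imwrite('pics/w1.png',p["pixels"]);np.savez('w1.npz',px=p["pixels"],mtx=p["mtx"],W=p["W"])
E
```

```text
2.9 [0.48670234 0.30018465 0.26074577] [-1.79976870e+02 -5.23299531e-02  1.79794316e+02]
port 0.63 [268. 188.] [0.4923 0.3124 0.105 ]
post 0.7 [113. 224.] [0.5231 0.1521 0.127 ]
```

View pics/w1.png

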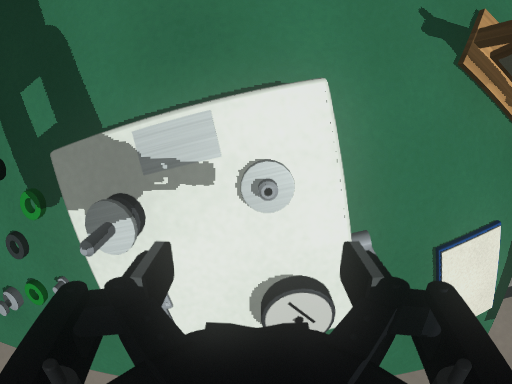

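The wrist view shows the port flange centred near (267,187) with its nozzle hole near (268,189). The post is at lower left with its platen near (112,225). I'll refine the port here, then move over the post and do the same.

```bash
cat >> h.py <<'E'
def fit(p,x,y,z,rad,tag=None,span=.012,inner=None):
    """refine circle centre (x,y) of known radius at height z: maximise gradient along the rim"""
    g=cv2.GaussianBlur(cv2.cvtColor(p["pixels"],cv2.COLOR_BGR2GRAY),(3,3),0).astype(np.float32)
    A=np.linspace(0,2*np.pi,72,endpoint=False)
    def samp(cx,cy,r):
        q=np.float32([wproj([cx+r*np.cos(a),cy+r*np.sin(a),z],p) for a in A])
        return cv2.remap(g,q[:,0].reshape(1,-1),q[:,1].reshape(1,-1),1)[0]
    def sc(cx,cy): return np.minimum(np.abs(samp(cx,cy,rad+.0015)-samp(cx,cy,rad-.0015)),40).mean()
    for st in (.002,.0005):
        n=int(round(span/st));c=[(sc(x+i*st,y+j*st),x+i*st,y+j*st) for i in range(-n,n+1) for j in range(-n,n+1)]
        m,x,y=max(c);span=.002
    if tag:
        im=p["pixels"].copy();circ(im,p,x,y,z,rad,(0,0,255));u,v=np.int32(wproj([x,y,z],p));u=np.clip(u,60,452);v=np.clip(v,60,324)
        cv2.imwrite(f'pics/{tag}.png',cv2.resize(im[v-60:v+60,u-60:u+60],None,fx=3,fy=3,interpolation=3))
    return round(m,1),round(x,4),round(y,4)
E
python3 - <<'E'
from h import *
d=np.load('w1.npz');p=dict(pixels=d['px'],mtx=d['mtx'],W=d['W'])
print(wat((267,187),p,.097))
print(fit(p,.491,.311,.097,.028,'f1'),fit(p,.491,.311,.112,.007),fit(p,.52,.152,.127,.031,'f2'))
E
```

```text
[0.49313733 0.31127205 0.097     ]
(np.float32(30.3), 0.493, 0.312) (np.float32(33.1), 0.497, 0.3115) (np.float32(24.8), 0.529, 0.146)
```

Emit:
arm_command:
  increments:
    - {"jaw":1,"dp":[-0.2,-1,0],"spin":0}
    - {"jaw":1,"dp":[-0.2,-1,0],"spin":0}

```text
time: 3.3
tool_pos: [0.5015, 0.22, 0.2615]
orientation: [-180.0, 0.0, 180.0]
ft_force: [0.0, -0.3, -0.2]
gripper_width: 0.999
grip_force: 0.0
```

Emit:
arm_command:
  increments:
    - {"jaw":1,"dp":[-0.2,-0.95,0],"spin":0}
    - {"jaw":1,"dp":[-0.2,-0.95,0],"spin":0}
    - {"jaw":1,"dp":[-0.2,-0.95,0],"spin":0}

```text
time: 3.68
tool_pos: [0.5177, 0.1452, 0.2615]
orientation: [180.0, 0.0, 179.9]
ft_force: [-0.2, 0.2, 0.0]
gripper_width: 0.998
grip_force: 0.0
```

```bash
python3 - <<'E'
from h import *
s,p=wrist();print(s["tool_pos"],s["orientation"])
np.savez('w2.npz',px=p["pixels"],mtx=p["mtx"],W=p["W"])
print(fit(p,.523,.15,.127,.031,'f3'),fit(p,.523,.15,.181,.004),fit(p,.491,.311,.097,.028))
a=cv2.imread('pics/f1.png');c=cv2.imread('pics/f3.png');cv2.imwrite('pics/f13.png',np.hstack([a,c]))
E
```

```text
[0.51774014 0.14516004 0.26149076] [1.79982793e+02 1.20785427e-02 1.79924253e+02]
(np.float32(24.1), 0.528, 0.1455) (np.float32(34.6), 0.531, 0.1455) (np.float32(27.2), 0.4915, 0.3005)
```

View pics/f13.png

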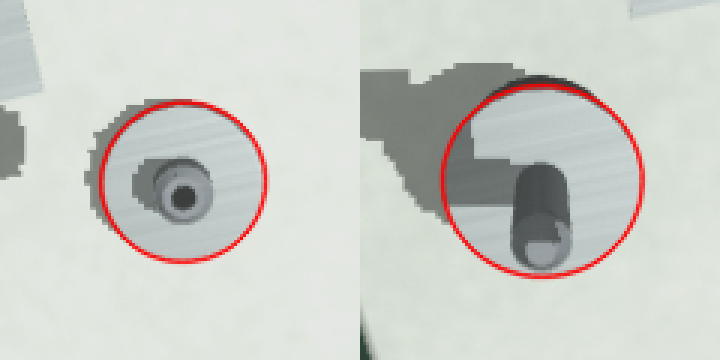

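The flange circle (0.493, 0.312) and platen circle (0.528, 0.1455) both fit visually. The port's y differs between views, so I'll check the port in the other pictures.

```bash
python3 - <<'E'
from h import *
d=np.load('w2.npz');p=dict(pixels=d['px'],mtx=d['mtx'],W=d['W'])
for y in(.2995,.312):print(wproj([.492,y,.097],p))
P={}
for c,ps in(("top",[(114,240,.097),(60+272/2.2,100+270/2.2,.127)]),("scene",[(90+713*.4375,110+153*.4375,.097),(90+544*.4375,110+137*.4375,.127)])):
    q=manip.read_camera(c);P[c]=q
    for u,v,z in ps:print(c,np.round(at((u,v),q,z),4))
t=p["pixels"].copy()
for y,col in((.3005,(255,0,0)),(.312,(0,0,255))):circ(t,p,.492,y,.097,.028,col)
u,v=np.int32(wproj([.492,.306,.097],p));a=cv2.resize(t[max(v-60,0):v+60,u-60:u+60],(360,360))
def co(q,X,r,col,im):
    pts=[proj(np.array([X[0]+r*np.cos(k),X[1]+r*np.sin(k),X[2]]),q) for k in np.linspace(0,6.28,50)]
    cv2.polylines(im,[np.int32(np.array(pts)*8)],True,col,1,cv2.LINE_AA,3)
im=P["top"]["pixels"].copy()
co(P["top"],(.493,.312,.097),.028,(0,0,255),im);co(P["top"],(.528,.1455,.127),.031,(0,0,255),im)
b=cv2.resize(im[180:280,90:210],(432,360),interpolation=3)
cv2.imwrite('pics/chk.png',np.hstack([a,b]))
E
```

```text
[399.06203858 158.20684231]
[408.79214396 158.62251805]
top [0.4923 0.3054 0.097 ]
top [0.5282 0.1412 0.127 ]
scene [0.4984 0.3098 0.097 ]
scene [0.5322 0.1443 0.127 ]
```

View pics/chk.png

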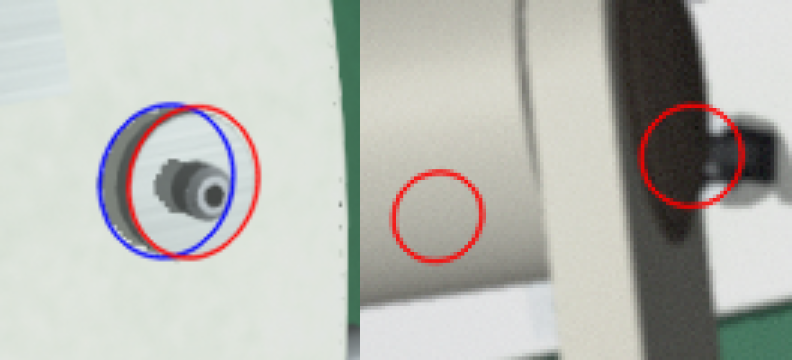

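Red (y≈0.311) matches the flange and blue had fitted the shadow, so port ≈ (0.4925, 0.311) and post ≈ (0.529, 0.1455). Next, over to cap A.

Emit:
arm_command:
  increments:
    - {"jaw":1,"dp":[0.1,-0.96,0],"spin":0}
    - {"jaw":1,"dp":[0.1,-0.96,0],"spin":0}

```text
time: 4.08
tool_pos: [0.5094, 0.0674, 0.2613]
orientation: [-180.0, -0.0, 180.0]
ft_force: [-0.5, -0.5, -0.0]
gripper_width: 0.999
grip_force: 0.0
```

Emit:
arm_command:
  increments:
    - {"jaw":1,"dp":[0.1,-0.96,0],"spin":0}
    - {"jaw":1,"dp":[0.1,-0.96,0],"spin":0}

```text
time: 4.32
tool_pos: [0.5016, -0.0098, 0.2614]
orientation: [-180.0, 0.0, 179.9]
ft_force: [0.9, 1.7, -0.2]
gripper_width: 1.002
grip_force: 0.0
```

Emit:
arm_command:
  increments:
    - {"jaw":1,"dp":[0.1,-0.96,0.4],"spin":0}
    - {"jaw":1,"dp":[0.1,-0.96,0.4],"spin":0}

```text
time: 4.58
tool_pos: [0.4935, -0.0861, 0.2281]
orientation: [180.0, -0.1, 179.9]
ft_force: [-0.3, 0.2, -0.3]
gripper_width: 1.002
grip_force: 0.0
```

Emit:
arm_command:
  increments:
    - {"jaw":1,"dp":[0.1,-0.96,0.4],"spin":0}
    - {"jaw":1,"dp":[0.1,-0.96,0.4],"spin":0}
    - {"jaw":1,"dp":[0.1,-0.96,0.4],"spin":0}
    - {"jaw":1,"dp":[0.1,-0.96,0.4],"spin":0}

```text
time: 5.08
tool_pos: [0.4863, -0.1609, 0.1979]
orientation: [180.0, 0.0, -180.0]
ft_force: [-0.5, 0.3, 0.6]
gripper_width: 1.002
grip_force: 0.0
```

```bash
python3 - <<'E'
from h import *
d=np.load('w1.npz');q=dict(pixels=d['px'],mtx=d['mtx'],W=d['W'])
print('nozzle hole',[fit(q,.493,.311,.112,r,None,.008) for r in(.004,.007,.01)])
s,p=wrist();print(s["tool_pos"],s["orientation"])
np.savez('w3.npz',px=p["pixels"],mtx=p["mtx"],W=p["W"])
for n,z in(('cap',.024),('disc_small',.009),('disc_large',.01),('sleeve',.03)):
    for r in manip.look_for(n,p)[:3]: print(n,round(r["score"],2),np.round(r["pixel"]),np.round(wat(r["pixel"],p,z),4))
print('knob',fit(p,.485,-.162,.048,.011,'k'),'body',fit(p,.485,-.162,.028,.02))
cv2.imwrite('pics/w3.png',np.hstack([p["pixels"],cv2.resize(cv2.imread('pics/k.png'),(288,288))[:,:].repeat(1,0) if 0 else cv2.copyMakeBorder(cv2.resize(cv2.imread('pics/k.png'),(288,288)),0,96,0,0,0)]))
E
```

```text
nozzle hole [(np.float32(40.0), 0.495, 0.3115), (np.float32(33.1), 0.497, 0.3115), (np.float32(34.5), 0.4895, 0.305)]
[ 0.48634074 -0.16091612  0.19790786] [ 1.79995837e+02  4.21111669e-02 -1.79963585e+02]
cap 0.71 [268. 281.] [ 0.6125 -0.1471  0.024 ]
cap 0.64 [192. 222.] [ 0.5358 -0.2318  0.024 ]
cap 0.61 [256. 168.] [ 0.4749 -0.1609  0.024 ]
disc_small 0.66 [332. 230.] [ 0.5525 -0.0704  0.009 ]
disc_small 0.6 [267. 288.] [ 0.6331 -0.1472  0.009 ]
disc_large 0.74 [134. 148.] [ 0.4527 -0.2987  0.01  ]
sleeve 0.61 [122. 266.] [ 0.5938 -0.3274  0.03  ]
sleeve 0.44 [121. 150.] [ 0.4521 -0.3064  0.03  ]
knob (np.float32(18.1), 0.483, -0.158) body (np.float32(39.4), 0.477, -0.1615)
```

View pics/w3.png

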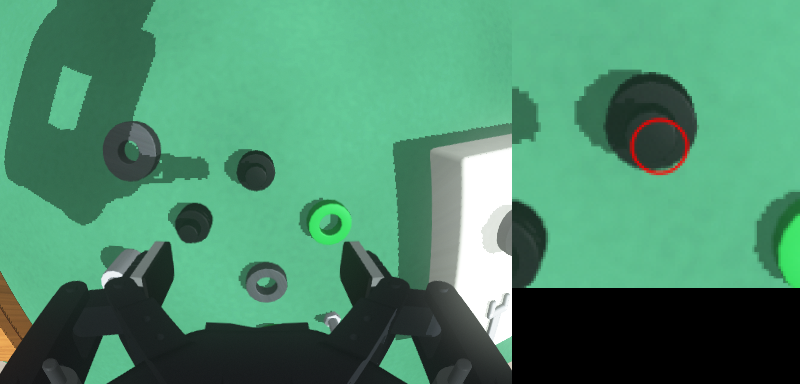

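Chosen cap A is at (256,168), with look-alike cap B at (192,222). The disc_large bore is at (132,150), dark disc_small at (267,282), the green ring at (329,223) and the sleeve at the left behind a finger. I'll descend over cap A for a closer fix.

Emit:
arm_command:
  increments:
    - {"jaw":1,"dp":[0.12,-0.01,0.6],"spin":0}
    - {"jaw":1,"dp":[0.12,-0.01,0.6],"spin":0}

```text
time: 5.58
tool_pos: [0.4747, -0.162, 0.1472]
orientation: [179.9, -0.2, 180.0]
ft_force: [-0.1, 0.5, 0.5]
gripper_width: 1.0
grip_force: 0.0
```

Emit:
arm_command:
  increments:
    - {"jaw":1,"dp":[0,0,0.6],"spin":0}
    - {"jaw":1,"dp":[0,0,0.6],"spin":0}
    - {"jaw":1,"dp":[0,0,0.6],"spin":0}

```text
time: 5.95
tool_pos: [0.4771, -0.1633, 0.1036]
orientation: [-179.9, 0.1, 180.0]
ft_force: [0.6, -0.5, 0.3]
gripper_width: 0.999
grip_force: 0.0
```

```bash
python3 - <<'E'
from h import *
s,p=wrist();print(s["tool_pos"],manip.tip_reach)
a=fit(p,.477,-.1615,.028,.02,'k1',.008);b=fit(p,a[1],a[2],.048,.011,'k2',.008);print(a,b)
cv2.imwrite('pics/k12.png',np.hstack([cv2.imread('pics/k1.png'),cv2.imread('pics/k2.png')]))
E
```

```text
[ 0.47714069 -0.16329594  0.10364876] 0.014
(np.float32(33.4), 0.476, -0.1615) (np.float32(19.6), 0.4795, -0.1605)
```

View pics/k12.png

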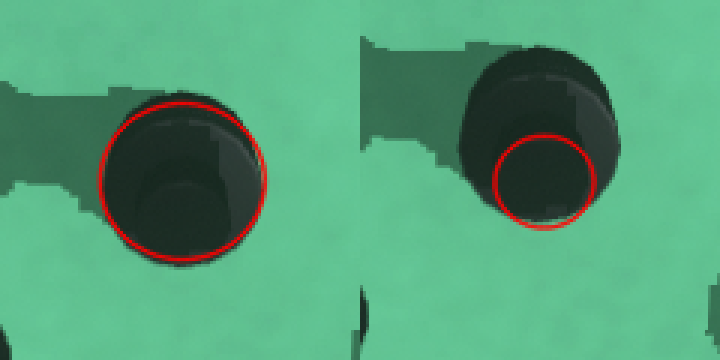

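The cap's body circle fits at (0.476, -0.1615). Descending to grasp the body.

Emit:
arm_command:
  increments:
    - {"jaw":1,"dp":[0.01,0.02,0.9],"spin":0}
    - {"jaw":1,"dp":[0.01,0.02,0.9],"spin":0}
    - {"jaw":1,"dp":[0.01,0.02,0.9],"spin":0}

```text
time: 6.38
tool_pos: [0.476, -0.1617, 0.0308]
orientation: [-180.0, 0.0, 180.0]
ft_force: [-0.2, 0.0, 0.2]
gripper_width: 1.004
grip_force: 0.0
```

Emit:
arm_command:
  increments:
    - {"jaw":1,"dp":[0,0,0.14],"spin":0}
    - {"jaw":1,"dp":[0,0,0.14],"spin":0}
    - {"jaw":0.4,"dp":[0,0,0.14],"spin":0}
    - {"jaw":0.2,"dp":[0,0,0.14],"spin":0}
    - {"jaw":0,"dp":[0,0,0.14],"spin":0}
    - {"jaw":0,"dp":[0,0,0.14],"spin":0}
    - {"jaw":0,"dp":[0,0,0.14],"spin":0}
    - {"jaw":0,"dp":[0,0,0.14],"spin":0}

```text
time: 7.38
tool_pos: [0.4756, -0.1614, 0.0187]
orientation: [-180.0, 0.0, 180.0]
ft_force: [-2.2, 1.2, 8.9]
gripper_width: 0.443
grip_force: 59.4
```

Emit:
arm_command:
  increments:
    - {"jaw":0,"dp":[0,0,-0.3],"spin":0}
    - {"jaw":0,"dp":[0,0,-1],"spin":0}
    - {"jaw":0,"dp":[0,0,-1],"spin":0}

```text
time: 7.75
tool_pos: [0.4771, -0.1622, 0.102]
orientation: [-179.8, 0.3, 180.0]
ft_force: [0.7, -0.1, -1.8]
gripper_width: 0.444
grip_force: 60.5
```

Emit:
arm_command:
  increments:
    - {"jaw":0,"dp":[-0.035,0.98,-1],"spin":0}
    - {"jaw":0,"dp":[-0.035,0.98,-1],"spin":0}

```text
time: 8.0
tool_pos: [0.4779, -0.0819, 0.1789]
orientation: [180.0, -0.0, 179.9]
ft_force: [0.7, 0.2, -1.4]
gripper_width: 0.447
grip_force: 60.7
```

Emit:
arm_command:
  increments:
    - {"jaw":0,"dp":[-0.035,0.98,-1],"spin":0}
    - {"jaw":0,"dp":[-0.035,0.98,-1],"spin":0}

```text
time: 8.25
tool_pos: [0.4808, -0.003, 0.2593]
orientation: [-180.0, 0.0, 180.0]
ft_force: [1.4, 0.5, -1.1]
gripper_width: 0.447
grip_force: 60.7
```

Emit:
arm_command:
  increments:
    - {"jaw":0,"dp":[-0.035,0.98,0],"spin":0}
    - {"jaw":0,"dp":[-0.035,0.98,0],"spin":0}

```text
time: 8.5
tool_pos: [0.4836, 0.0766, 0.2578]
orientation: [180.0, -0.0, -179.9]
ft_force: [0.7, -1.5, -1.3]
gripper_width: 0.447
grip_force: 60.8
```

Emit:
arm_command:
  increments:
    - {"jaw":0,"dp":[-0.035,0.98,0],"spin":0}
    - {"jaw":0,"dp":[-0.035,0.98,0],"spin":0}

```text
time: 8.75
tool_pos: [0.4864, 0.1544, 0.2573]
orientation: [180.0, -0.1, -179.9]
ft_force: [0.5, 0.2, -1.2]
gripper_width: 0.444
grip_force: 60.9
```

Emit:
arm_command:
  increments:
    - {"jaw":0,"dp":[-0.035,0.98,0],"spin":0}
    - {"jaw":0,"dp":[-0.035,0.98,0],"spin":0}

```text
time: 9.0
tool_pos: [0.4894, 0.2325, 0.2572]
orientation: [-180.0, -0.1, -179.9]
ft_force: [0.2, -0.3, -1.5]
gripper_width: 0.446
grip_force: 61.0
```

Emit:
arm_command:
  increments:
    - {"jaw":0,"dp":[-0.035,0.98,0],"spin":0}
    - {"jaw":0,"dp":[-0.035,0.98,0],"spin":0}
    - {"jaw":0,"dp":[-0.035,0.98,0],"spin":0}
    - {"jaw":0,"dp":[-0.035,0.98,0],"spin":0}

```text
time: 9.5
tool_pos: [0.4926, 0.3077, 0.2579]
orientation: [-180.0, -0.0, 179.9]
ft_force: [-0.4, -0.1, -0.9]
gripper_width: 0.443
grip_force: 61.0
```

```bash
python3 - <<'E'
from h import *
s,p=wrist();t=s["tool_pos"];print(s["time"],t,s["gripper_width"],wproj(t,p))
im=p["pixels"].copy();zb=t[2]-.0187
circ(im,p,t[0],t[1],zb+.028,.02,(0,0,255));circ(im,p,t[0],t[1],zb+.048,.011,(255,0,0));circ(im,p,.493,.311,.097,.028,(0,255,255))
cv2.imwrite('pics/c1.png',cv2.resize(im[120:320,130:390],None,fx=2.5,fy=2.5,interpolation=3))
E
```

```text
9.5 [0.49259185 0.30771923 0.25794072] 0.44343272814277235 [255.33556453 259.90081131]
```

View pics/c1.png

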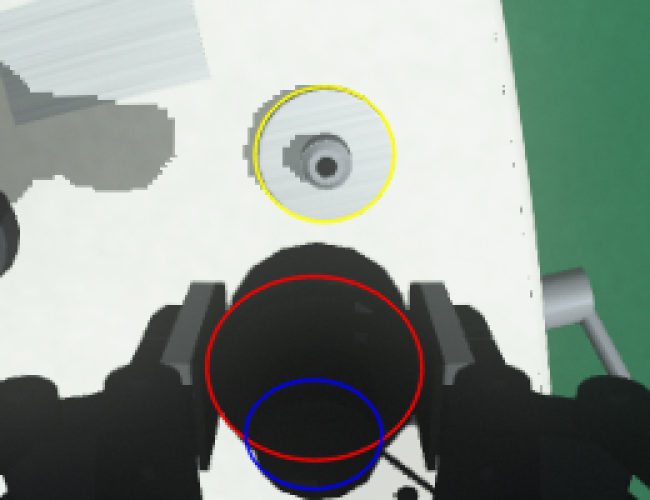

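The cap hangs in the pads, with its lower rim apex at crop (317,243). The yellow circle sits on the flange. I'll check the cap's in-hand x from the lower rim apex.

```bash
python3 - <<'E'
from h import *
s,p=wrist();t=s["tool_pos"];print(t)
for dx in(-.004,-.002,0,.002,.004):
    print(dx,min(wproj([t[0]+dx+.02*np.cos(a),t[1]+.02*np.sin(a),t[2]-.0187],p)[1] for a in np.linspace(0,6.3,90)))
print(fit(p,.493,.311,.097,.028,None,.006),fit(p,.493,.311,.112,.004,None,.006))
E
```

```text
[0.49263485 0.30770027 0.2581145 ]
-0.004 201.82262591432666
-0.002 205.4671322367786
0 209.08209719995264
0.002 212.66682290819227
0.004 216.22065824461538
(np.float32(26.3), 0.493, 0.312) (np.float32(40.0), 0.495, 0.312)
```

The rim apex and the knob both say the cap sits about +3 mm in x within the hand, so I'll offset for that. Lowering stepwise and watching the force.

Emit:
arm_command:
  increments:
    - {"jaw":0,"dp":[0.02,0.05,0.75],"spin":0}
    - {"jaw":0,"dp":[0.02,0.05,0.75],"spin":0}
    - {"jaw":0,"dp":[0.02,0.05,0.75],"spin":0}

```text
time: 9.98
tool_pos: [0.4914, 0.3128, 0.2002]
orientation: [180.0, 0.1, 180.0]
ft_force: [0.5, -0.6, -0.2]
gripper_width: 0.443
grip_force: 61.0
```

Emit:
arm_command:
  increments:
    - {"jaw":0,"dp":[0,0,0.4],"spin":0}
    - {"jaw":0,"dp":[0,0,0.75],"spin":0}
    - {"jaw":0,"dp":[0,0,0.75],"spin":0}
    - {"jaw":0,"dp":[0,0,0.75],"spin":0}

```text
time: 10.48
tool_pos: [0.4917, 0.3133, 0.1406]
orientation: [179.9, 0.1, 180.0]
ft_force: [1.4, 0.3, -0.8]
gripper_width: 0.445
grip_force: 61.0
```

Emit:
arm_command:
  increments:
    - {"jaw":0,"dp":[0,0,0.04],"spin":0}
    - {"jaw":0,"dp":[0,0,0.08],"spin":0}
    - {"jaw":0,"dp":[0,0,0.08],"spin":0}

```text
time: 10.85
tool_pos: [0.4907, 0.313, 0.1316]
orientation: [-180.0, -0.0, 180.0]
ft_force: [-0.1, 0.8, -0.9]
gripper_width: 0.447
grip_force: 61.0
```

```bash
python3 - <<'E'
from h import *
s,p=wrist();t=s["tool_pos"];print(s["time"],t,s["ft_force"],s["moment"])
cv2.imwrite('pics/c2.png',cv2.resize(p["pixels"][120:320,130:390],None,fx=2.5,fy=2.5,interpolation=3))
E
```

```text
10.85 [0.49065994 0.31303463 0.13163106] [-0.06686076  0.75675849 -0.94903632] [-0.0330761  -0.04627105  0.00978584]
```

View pics/c2.png

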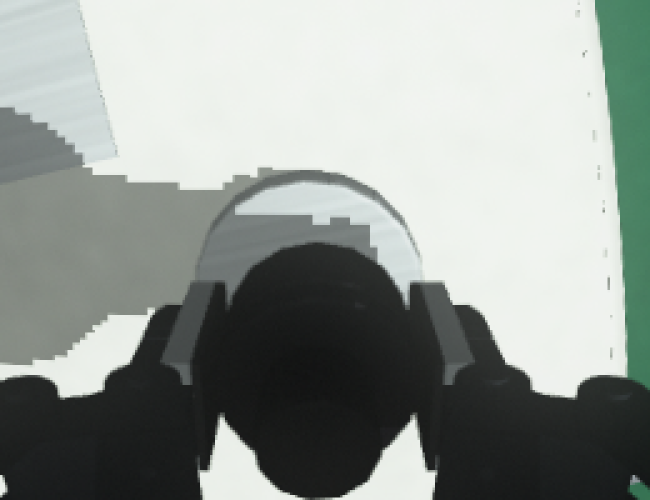

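The cap is just above the nozzle and the flange's upper edge shows behind it, apex at crop (308,183) against the cap rim apex at (320,243). I'll compute their relative x and y.

```bash
python3 - <<'E'
from h import *
from scipy.optimize import brentq
s,p=wrist();t=s["tool_pos"]
A=np.linspace(0,2*np.pi,181)
def ap(x,z,r): return min(wproj([x+r*np.cos(a),.312+r*np.sin(a),z],p)[1] for a in A)
for nm,row,z,r in(("flange top",120+183/2.5,.097,.028),("flange bot",120+172/2.5,.085,.028),("cap rim",120+243/2.5,t[2]-.0187,.02)):
    print(nm,brentq(lambda x:ap(x,z,r)-row,.45,.53))
# y: flange left/right edges at crop row 270 : 196,423 ; cap edges at row 300: 228,412
for u,v,z in((196,275,.097),(423,275,.097),(226,310,t[2]-.015),(412,310,t[2]-.015)):print(np.round(wat((130+u/2.5,120+v/2.5),p,z),4))
E
```

```text
flange top 0.4946520288872888
flange bot 0.4953065508398151
cap rim 0.4952676962498768
[0.4897 0.2846 0.097 ]
[0.4897 0.3392 0.097 ]
[0.4894 0.2942 0.1167]
[0.4894 0.3342 0.1167]
```

Aligned to within about 1–2 mm. Seating slowly.

Emit:
arm_command:
  increments:
    - {"jaw":0,"dp":[0,-0.015,0.05],"spin":0}
    - {"jaw":0,"dp":[0,-0.015,0.1],"spin":0}
    - {"jaw":0,"dp":[0,-0.015,0.13],"spin":0}
    - {"jaw":0,"dp":[0,-0.015,0.13],"spin":0}

```text
time: 11.45
tool_pos: [0.4906, 0.3118, 0.121]
orientation: [-180.0, -0.0, 180.0]
ft_force: [-0.6, -0.9, -0.9]
gripper_width: 0.445
grip_force: 61.0
```

Emit:
arm_command:
  increments:
    - {"jaw":0,"dp":[0,0,0.02],"spin":0}
    - {"jaw":0,"dp":[0,0,0.04],"spin":0}
    - {"jaw":0,"dp":[0,0,0.05],"spin":0}
    - {"jaw":0,"dp":[0,0,0.05],"spin":0}

```text
time: 11.95
tool_pos: [0.4907, 0.3118, 0.1173]
orientation: [-180.0, -0.0, 180.0]
ft_force: [-0.5, -0.7, -1.0]
gripper_width: 0.447
grip_force: 61.0
```

No contact yet and the cap is over the nozzle. Small steps to contact.

Emit:
arm_command:
  increments:
    - {"jaw":0,"dp":[0,0,0.012],"spin":0}
    - {"jaw":0,"dp":[0,0,0.012],"spin":0}
    - {"jaw":0,"dp":[0,0,0.012],"spin":0}

```text
time: 12.32
tool_pos: [0.4907, 0.3118, 0.1163]
orientation: [-180.0, -0.0, 180.0]
ft_force: [0.6, -0.4, -1.0]
gripper_width: 0.447
grip_force: 61.0
```

Emit:
arm_command:
  increments:
    - {"jaw":0,"dp":[0,0,0.012],"spin":0}
    - {"jaw":0,"dp":[0,0,0.012],"spin":0}
    - {"jaw":0,"dp":[0,0,0.012],"spin":0}

```text
time: 12.7
tool_pos: [0.4908, 0.3119, 0.1158]
orientation: [180.0, 0.0, 180.0]
ft_force: [-1.4, -0.9, 5.7]
gripper_width: 0.446
grip_force: 61.8
```

Contact at the expected height. Releasing, lifting and checking.

Emit:
arm_command:
  increments:
    - {"jaw":0.5,"dp":[0,0,0],"spin":0}
    - {"jaw":0.6,"dp":[0,0,0],"spin":0}
    - {"jaw":0.8,"dp":[0,0,0],"spin":0}
    - {"jaw":1,"dp":[0,0,0],"spin":0}
    - {"jaw":1,"dp":[0,0,-0.2],"spin":0}
    - {"jaw":1,"dp":[0,0,-1],"spin":0}
    - {"jaw":1,"dp":[0,0,-1],"spin":0}

```text
time: 13.58
tool_pos: [0.4923, 0.3126, 0.2012]
orientation: [179.8, 0.4, 180.0]
ft_force: [-0.2, 0.6, -0.4]
gripper_width: 1.0
grip_force: 0.0
```

Emit:
arm_command:
  increments:
    - {"jaw":1,"dp":[0.05,-0.3,-0.85],"spin":0}
    - {"jaw":1,"dp":[0.05,-0.3,-0.85],"spin":0}
    - {"jaw":1,"dp":[0.05,-0.3,-0.85],"spin":0}

```text
time: 13.95
tool_pos: [0.4869, 0.2878, 0.2641]
orientation: [180.0, 0.1, 180.0]
ft_force: [0.6, -0.1, -0.7]
gripper_width: 1.001
grip_force: 0.0
```

```bash
python3 - <<'E'
from h import *
s,p=wrist();t=s["tool_pos"];print(s["time"],t)
im=p["pixels"].copy();circ(im,p,.495,.312,.097,.02,(0,0,255))
u,v=np.int32(wproj([.495,.312,.11],p));cv2.imwrite('pics/c3.png',cv2.resize(im[v-60:v+60,u-60:u+60],None,fx=3.5,fy=3.5,interpolation=3))
E
```

```text
13.95 [0.48687901 0.28776886 0.2641086 ]
```

View pics/c3.png

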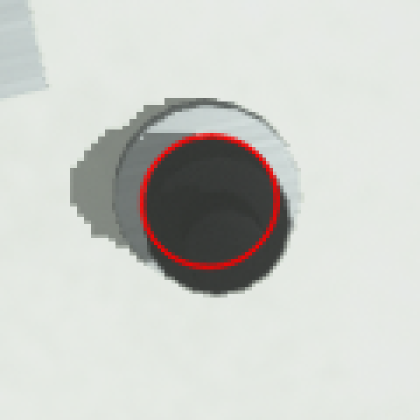

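The cap sits flat and concentric on the flange. Next is the large disc.

Emit:
arm_command:
  increments:
    - {"jaw":1,"dp":[0.055,-0.92,0],"spin":0}
    - {"jaw":1,"dp":[0.055,-0.92,0],"spin":0}

```text
time: 14.25
tool_pos: [0.4818, 0.2123, 0.262]
orientation: [-179.9, -0.1, 179.9]
ft_force: [-0.7, 0.7, 0.1]
gripper_width: 1.003
grip_force: 0.0
```

Emit:
arm_command:
  increments:
    - {"jaw":1,"dp":[0.055,-0.92,0],"spin":0}
    - {"jaw":1,"dp":[0.055,-0.92,0],"spin":0}

```text
time: 14.5
tool_pos: [0.4776, 0.1387, 0.2624]
orientation: [-180.0, -0.1, 179.9]
ft_force: [0.0, -0.0, 0.6]
gripper_width: 1.002
grip_force: 0.0
```

Emit:
arm_command:
  increments:
    - {"jaw":1,"dp":[0.055,-0.92,0],"spin":0}
    - {"jaw":1,"dp":[0.055,-0.92,0],"spin":0}

```text
time: 14.75
tool_pos: [0.4734, 0.0654, 0.2627]
orientation: [-180.0, -0.1, 179.9]
ft_force: [1.5, 0.4, 0.6]
gripper_width: 1.0
grip_force: 0.0
```

Emit:
arm_command:
  increments:
    - {"jaw":1,"dp":[0.055,-0.92,0],"spin":0}
    - {"jaw":1,"dp":[0.055,-0.92,0],"spin":0}

```text
time: 15.0
tool_pos: [0.4691, -0.0081, 0.2627]
orientation: [180.0, -0.1, 179.9]
ft_force: [1.3, 0.2, 0.6]
gripper_width: 1.001
grip_force: 0.0
```

Emit:
arm_command:
  increments:
    - {"jaw":1,"dp":[0.055,-0.92,0.3],"spin":0}
    - {"jaw":1,"dp":[0.055,-0.92,0.3],"spin":0}

```text
time: 15.25
tool_pos: [0.4644, -0.0812, 0.2378]
orientation: [180.0, -0.1, 179.9]
ft_force: [0.6, 0.6, -0.5]
gripper_width: 1.002
grip_force: 0.0
```

Emit:
arm_command:
  increments:
    - {"jaw":1,"dp":[0.055,-0.92,0.3],"spin":0}
    - {"jaw":1,"dp":[0.055,-0.92,0.3],"spin":0}

```text
time: 15.5
tool_pos: [0.4602, -0.1547, 0.214]
orientation: [179.9, -0.1, 179.9]
ft_force: [-0.3, 0.3, 0.2]
gripper_width: 1.002
grip_force: 0.0
```

Emit:
arm_command:
  increments:
    - {"jaw":1,"dp":[0.055,-0.92,0.3],"spin":0}
    - {"jaw":1,"dp":[0.055,-0.92,0.3],"spin":0}

```text
time: 15.75
tool_pos: [0.4559, -0.2283, 0.1901]
orientation: [179.9, -0.1, 179.9]
ft_force: [-0.7, 1.1, 0.2]
gripper_width: 0.997
grip_force: 0.0
```

Emit:
arm_command:
  increments:
    - {"jaw":1,"dp":[0.055,-0.92,0.3],"spin":0}
    - {"jaw":1,"dp":[0.055,-0.92,0.3],"spin":0}
    - {"jaw":1,"dp":[0.055,-0.92,0.3],"spin":0}
    - {"jaw":1,"dp":[0.055,-0.92,0.3],"spin":0}

```text
time: 16.25
tool_pos: [0.452, -0.2996, 0.168]
orientation: [-180.0, 0.0, -180.0]
ft_force: [-0.1, -0.0, 0.4]
gripper_width: 0.999
grip_force: 0.0
```

```bash
python3 - <<'E'
from h import *
s,p=wrist();t=s["tool_pos"];print(s["time"],t)
np.savez('w4.npz',px=p["pixels"],mtx=p["mtx"],W=p["W"])
b=fit(p,.452,-.3,.02,.034,'d1',.012);c=fit(p,b[1],b[2],.02,.013,'d2',.005);print(b,c)
cv2.imwrite('pics/d12.png',np.hstack([cv2.imread('pics/d1.png'),cv2.imread('pics/d2.png')]))
E
```

```text
16.25 [ 0.45201085 -0.29955993  0.16802459]
(np.float32(29.8), 0.4545, -0.303) (np.float32(34.6), 0.456, -0.302)
```

View pics/d12.png

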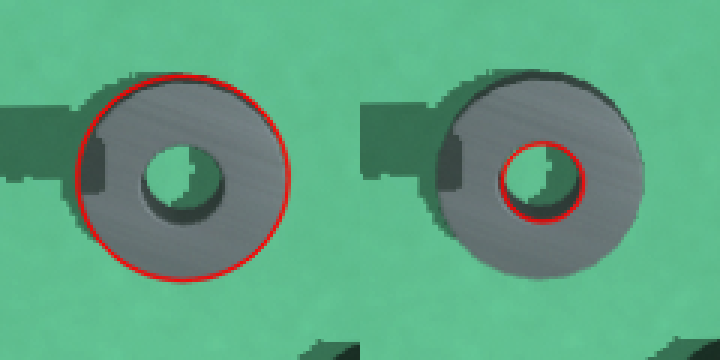

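The bore and rim fits agree on (0.4555, -0.3025). Descending to grasp.

Emit:
arm_command:
  increments:
    - {"jaw":1,"dp":[-0.044,-0.037,0.95],"spin":0}
    - {"jaw":1,"dp":[-0.044,-0.037,0.95],"spin":0}

```text
time: 16.55
tool_pos: [0.4541, -0.302, 0.089]
orientation: [179.8, -0.2, -180.0]
ft_force: [-0.1, -0.1, 1.2]
gripper_width: 1.001
grip_force: 0.0
```

Emit:
arm_command:
  increments:
    - {"jaw":1,"dp":[0,0,0.8],"spin":0}
    - {"jaw":1,"dp":[0,0,0.8],"spin":0}
    - {"jaw":1,"dp":[0,0,0.8],"spin":0}

```text
time: 16.92
tool_pos: [0.4558, -0.3044, 0.03]
orientation: [-179.9, 0.1, -180.0]
ft_force: [-0.3, -0.7, 0.3]
gripper_width: 0.997
grip_force: 0.0
```

Emit:
arm_command:
  increments:
    - {"jaw":1,"dp":[0,0,0.07],"spin":0}
    - {"jaw":1,"dp":[0,0,0.13],"spin":0}
    - {"jaw":1,"dp":[0,0,0.13],"spin":0}

```text
time: 17.3
tool_pos: [0.4548, -0.3039, 0.0171]
orientation: [-180.0, -0.0, 180.0]
ft_force: [-0.4, 0.2, 0.5]
gripper_width: 1.001
grip_force: 0.0
```

```bash
python3 - <<'E'
from h import *
s,p=wrist();t=s["tool_pos"];print(s["time"],t,s["ft_force"])
cv2.imwrite('pics/d3.png',cv2.resize(p["pixels"][120:320,130:390],None,fx=2.5,fy=2.5,interpolation=3))
E
```

```text
17.3 [ 0.4548167  -0.30390632  0.01714491] [-0.37127141  0.21592654  0.51254556]
```

View pics/d3.png

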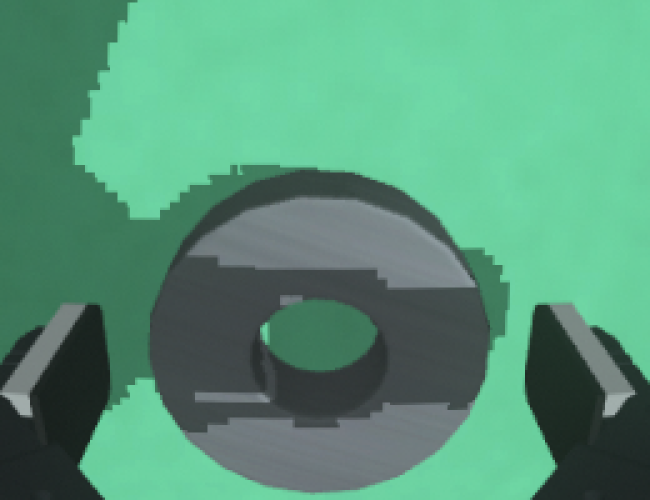

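The disc lies centred between the open fingers, bore at crop (320,357) with the TCP at about row 350. Lowering 3 mm more and closing.

Emit:
arm_command:
  increments:
    - {"jaw":1,"dp":[-0.01,0,0.035],"spin":0}
    - {"jaw":1,"dp":[-0.01,0,0.035],"spin":0}
    - {"jaw":0.85,"dp":[-0.01,0,0.035],"spin":0}
    - {"jaw":0.7,"dp":[-0.01,0,0.035],"spin":0}
    - {"jaw":0.3,"dp":[-0.01,0,0.035],"spin":0}
    - {"jaw":0,"dp":[-0.01,0,0.035],"spin":0}
    - {"jaw":0,"dp":[-0.01,0,0.035],"spin":0}
    - {"jaw":0,"dp":[-0.01,0,0.035],"spin":0}

```text
time: 18.35
tool_pos: [0.4557, -0.304, 0.0147]
orientation: [-180.0, 0.0, 180.0]
ft_force: [-2.0, 2.5, 6.8]
gripper_width: 0.757
grip_force: 66.8
```

Emit:
arm_command:
  increments:
    - {"jaw":0,"dp":[0,0,-0.1],"spin":0}
    - {"jaw":0,"dp":[0,0,-0.3],"spin":0}
    - {"jaw":0,"dp":[0,0,-0.3],"spin":0}

```text
time: 18.73
tool_pos: [0.4563, -0.3045, 0.0399]
orientation: [-179.9, 0.1, 180.0]
ft_force: [0.1, -0.0, -4.7]
gripper_width: 0.759
grip_force: 68.5
```

```bash
python3 - <<'E'
from h import *
s,p=wrist();t=s["tool_pos"];print(s["time"],t,s["ft_force"])
cv2.imwrite('pics/d4.png',cv2.resize(p["pixels"][120:320,130:390],None,fx=2.5,fy=2.5,interpolation=3))
for z in(.004,.006,.008):
  b=fit(p,t[0],t[1],t[2]+z,.013,None,.006);print(z,b,np.round(np.array(b[1:])-t[:2],4))
E
```

```text
18.725 [ 0.45626616 -0.30447168  0.03988418] [ 0.07341043 -0.01543546 -4.68208473]
0.004 (np.float32(21.9), np.float64(0.4568), np.float64(-0.304)) [0.0005 0.0005]
0.006 (np.float32(21.9), np.float64(0.4553), np.float64(-0.304)) [-0.001   0.0005]
0.008 (np.float32(22.7), np.float64(0.4553), np.float64(-0.304)) [-0.001   0.0005]
```

View pics/d4.png

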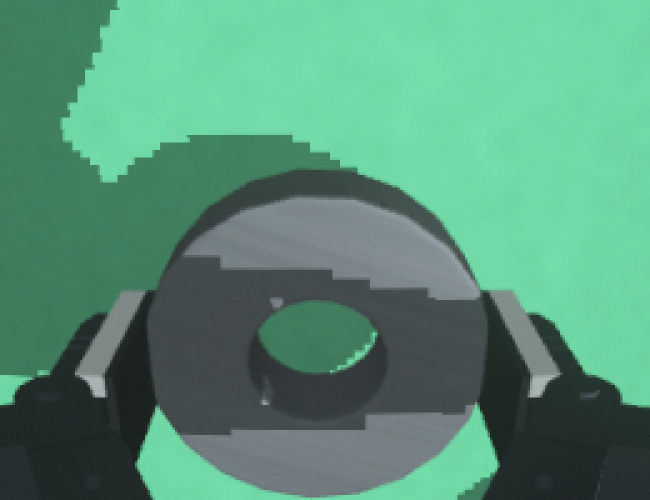

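The large disc is gripped level with its bore centred within 1 mm of the TCP. Carrying it to the post.

Emit:
arm_command:
  increments:
    - {"jaw":0,"dp":[0,0,-0.95],"spin":0}
    - {"jaw":0,"dp":[0,0,-0.95],"spin":0}

```text
time: 19.02
tool_pos: [0.4567, -0.3048, 0.1176]
orientation: [-179.8, 0.2, 180.0]
ft_force: [0.9, -0.6, -4.9]
gripper_width: 0.755
grip_force: 72.4
```

Emit:
arm_command:
  increments:
    - {"jaw":0,"dp":[-0.155,0.94,-0.95],"spin":0}
    - {"jaw":0,"dp":[-0.155,0.94,-0.95],"spin":0}

```text
time: 19.27
tool_pos: [0.468, -0.2275, 0.191]
orientation: [180.0, -0.0, 180.0]
ft_force: [0.5, -0.9, -4.5]
gripper_width: 0.754
grip_force: 72.4
```

Emit:
arm_command:
  increments:
    - {"jaw":0,"dp":[-0.155,0.94,-0.9],"spin":0}
    - {"jaw":0,"dp":[-0.155,0.94,-0.9],"spin":0}

```text
time: 19.52
tool_pos: [0.4806, -0.1519, 0.2633]
orientation: [-180.0, 0.0, -180.0]
ft_force: [1.1, -0.7, -4.7]
gripper_width: 0.755
grip_force: 72.4
```

Emit:
arm_command:
  increments:
    - {"jaw":0,"dp":[-0.155,0.94,0],"spin":0}
    - {"jaw":0,"dp":[-0.155,0.94,0],"spin":0}

```text
time: 19.77
tool_pos: [0.493, -0.0754, 0.2617]
orientation: [180.0, -0.0, -179.9]
ft_force: [0.1, -0.1, -4.2]
gripper_width: 0.757
grip_force: 72.4
```

Emit:
arm_command:
  increments:
    - {"jaw":0,"dp":[-0.155,0.94,0],"spin":0}
    - {"jaw":0,"dp":[-0.155,0.94,0],"spin":0}

```text
time: 20.02
tool_pos: [0.5053, -0.0008, 0.2613]
orientation: [180.0, -0.1, -179.9]
ft_force: [0.0, -0.3, -4.0]
gripper_width: 0.757
grip_force: 72.4
```

Emit:
arm_command:
  increments:
    - {"jaw":0,"dp":[-0.155,0.94,0],"spin":0}
    - {"jaw":0,"dp":[-0.155,0.94,0],"spin":0}

```text
time: 20.27
tool_pos: [0.5179, 0.0741, 0.2613]
orientation: [180.0, -0.1, -179.9]
ft_force: [-0.5, -1.1, -4.7]
gripper_width: 0.752
grip_force: 72.4
```

Emit:
arm_command:
  increments:
    - {"jaw":0,"dp":[-0.155,0.92,0],"spin":0}
    - {"jaw":0,"dp":[-0.155,0.92,0],"spin":0}
    - {"jaw":0,"dp":[-0.155,0.92,0],"spin":0}
    - {"jaw":0,"dp":[-0.155,0.92,0],"spin":0}

```text
time: 20.78
tool_pos: [0.5302, 0.1444, 0.2619]
orientation: [-180.0, -0.0, 179.9]
ft_force: [-0.4, 0.8, -5.4]
gripper_width: 0.755
grip_force: 72.3
```

```bash
python3 - <<'E'
from h import *
s,p=wrist();t=s["tool_pos"];print(s["time"],t,s["gripper_width"])
b=fit(p,t[0],t[1],t[2]+.005,.013,None,.006);print(b,np.round(np.array(b[1:])-t[:2],4))
E
```

```text
20.775 [0.53022373 0.14435852 0.26192326] 0.754699652694066
(np.float32(21.3), np.float64(0.5297), np.float64(0.1449)) [-0.0005  0.0005]
```

Emit:
arm_command:
  increments:
    - {"jaw":0,"dp":[-0.006,0.01,0.4],"spin":0}
    - {"jaw":0,"dp":[-0.006,0.01,0.65],"spin":0}
    - {"jaw":0,"dp":[-0.006,0.01,0.65],"spin":0}
    - {"jaw":0,"dp":[-0.006,0.01,0.65],"spin":0}

```text
time: 21.32
tool_pos: [0.5311, 0.146, 0.2113]
orientation: [-180.0, 0.1, 179.9]
ft_force: [-0.3, 0.1, -4.6]
gripper_width: 0.754
grip_force: 72.3
```

Emit:
arm_command:
  increments:
    - {"jaw":0,"dp":[0,0,0.07],"spin":0}
    - {"jaw":0,"dp":[0,0,0.14],"spin":0}
    - {"jaw":0,"dp":[0,0,0.21],"spin":0}
    - {"jaw":0,"dp":[0,0,0.28],"spin":0}
    - {"jaw":0,"dp":[0,0,0.28],"spin":0}

```text
time: 21.95
tool_pos: [0.5305, 0.1465, 0.1872]
orientation: [-180.0, -0.1, 180.0]
ft_force: [0.1, -0.2, -3.3]
gripper_width: 0.761
grip_force: 72.3
```

Emit:
arm_command:
  increments:
    - {"jaw":0,"dp":[0,-0.01,0.1],"spin":0}
    - {"jaw":0,"dp":[0,-0.01,0.2],"spin":0}
    - {"jaw":0,"dp":[0,-0.01,0.3],"spin":0}
    - {"jaw":0,"dp":[0,-0.01,0.4],"spin":0}
    - {"jaw":0,"dp":[0,-0.01,0.48],"spin":0}
    - {"jaw":0,"dp":[0,-0.01,0.52],"spin":0}
    - {"jaw":0,"dp":[0,-0.01,0.52],"spin":0}

```text
time: 22.82
tool_pos: [0.5307, 0.1457, 0.1461]
orientation: [-180.0, -0.0, 180.0]
ft_force: [-0.9, -0.3, -4.2]
gripper_width: 0.753
grip_force: 72.4
```

Emit:
arm_command:
  increments:
    - {"jaw":0,"dp":[0,0,0.015],"spin":0}
    - {"jaw":0,"dp":[0,0,0.03],"spin":0}
    - {"jaw":0,"dp":[0,0,0.03],"spin":0}

```text
time: 23.2
tool_pos: [0.5306, 0.1457, 0.1437]
orientation: [-180.0, -0.0, 180.0]
ft_force: [-0.5, 0.4, -3.9]
gripper_width: 0.749
grip_force: 72.4
```

Emit:
arm_command:
  increments:
    - {"jaw":0,"dp":[0,0,0.012],"spin":0}
    - {"jaw":0,"dp":[0,0,0.012],"spin":0}
    - {"jaw":0,"dp":[0,0,0.012],"spin":0}

```text
time: 23.58
tool_pos: [0.5307, 0.1456, 0.1428]
orientation: [-180.0, -0.0, 180.0]
ft_force: [0.4, -0.1, -3.4]
gripper_width: 0.753
grip_force: 72.4
```

Emit:
arm_command:
  increments:
    - {"jaw":0,"dp":[0,0,0.01],"spin":0}
    - {"jaw":0,"dp":[0,0,0.01],"spin":0}
    - {"jaw":0,"dp":[0,0,0.01],"spin":0}

```text
time: 23.95
tool_pos: [0.5307, 0.1457, 0.142]
orientation: [-180.0, -0.0, 180.0]
ft_force: [-0.1, 0.2, -4.2]
gripper_width: 0.755
grip_force: 72.4
```

Emit:
arm_command:
  increments:
    - {"jaw":0,"dp":[0,0,0.01],"spin":0}
    - {"jaw":0,"dp":[0,0,0.01],"spin":0}
    - {"jaw":0,"dp":[0,0,0.01],"spin":0}

```text
time: 24.32
tool_pos: [0.5307, 0.1457, 0.1417]
orientation: [-180.0, 0.0, 180.0]
ft_force: [-5.1, -0.1, 5.4]
gripper_width: 0.759
grip_force: 73.4
```

Seated. Release, lift, and measure the disc on the post.

Emit:
arm_command:
  increments:
    - {"jaw":0.85,"dp":[0,0,0],"spin":0}
    - {"jaw":1,"dp":[0,0,0],"spin":0}
    - {"jaw":1,"dp":[0,0,0],"spin":0}
    - {"jaw":1,"dp":[0,0,-0.1],"spin":0}
    - {"jaw":1,"dp":[0,0,-0.8],"spin":0}
    - {"jaw":1,"dp":[0,0,-0.8],"spin":0}

```text
time: 25.08
tool_pos: [0.5322, 0.1459, 0.2098]
orientation: [180.0, 0.4, 180.0]
ft_force: [0.3, -0.2, -0.2]
gripper_width: 0.997
grip_force: 0.0
```

Emit:
arm_command:
  increments:
    - {"jaw":1,"dp":[0,0,-0.7],"spin":0}
    - {"jaw":1,"dp":[0,0,-0.7],"spin":0}
    - {"jaw":1,"dp":[0,0,-0.7],"spin":0}

```text
time: 25.45
tool_pos: [0.5306, 0.1457, 0.261]
orientation: [-180.0, 0.0, 180.0]
ft_force: [-0.2, -0.2, -0.2]
gripper_width: 0.999
grip_force: 0.0
```

```bash
python3 - <<'E'
from h import *
s,p=wrist();t=s["tool_pos"];print(s["time"],t)
print('disc rim',fit(p,.5305,.1457,.147,.034,None,.012),'wrong-height',fit(p,.5305,.1457,.157,.034,None,.012),fit(p,.5305,.1457,.181,.004,None,.006))
cv2.imwrite('pics/e1.png',p["pixels"])
d=np.load('w3.npz');q=dict(pixels=d['px'],mtx=d['mtx'],W=d['W'])
o=fit(q,.625,-.145,.018,.026,None,.012);print(o,fit(q,o[1],o[2],.018,.013,None,.006))
E
```

```text
25.45 [0.53062183 0.14567132 0.26098785]
disc rim (np.float32(40.0), 0.5285, 0.1467) wrong-height (np.float32(37.9), 0.5275, 0.1462) (np.float32(16.1), 0.5285, 0.1497)
(np.float32(32.0), 0.623, -0.148) (np.float32(32.3), 0.623, -0.1485)
```

The large disc's rim fits at the seated height, so it's down. Next the dark small disc near (0.623, -0.148).

Emit:
arm_command:
  increments:
    - {"jaw":1,"dp":[-0.29,-0.92,0],"spin":0}
    - {"jaw":1,"dp":[-0.29,-0.92,0],"spin":0}

```text
time: 25.75
tool_pos: [0.5541, 0.0698, 0.2599]
orientation: [-180.0, -0.1, 179.9]
ft_force: [-0.7, 1.4, 0.8]
gripper_width: 1.0
grip_force: 0.0
```

Emit:
arm_command:
  increments:
    - {"jaw":1,"dp":[-0.29,-0.92,0],"spin":0}
    - {"jaw":1,"dp":[-0.29,-0.92,0],"spin":0}

```text
time: 26.0
tool_pos: [0.5773, -0.004, 0.26]
orientation: [-180.0, -0.1, 179.8]
ft_force: [-0.9, 0.2, -0.1]
gripper_width: 1.002
grip_force: 0.0
```

Emit:
arm_command:
  increments:
    - {"jaw":1,"dp":[-0.29,-0.92,0.5],"spin":0}
    - {"jaw":1,"dp":[-0.29,-0.92,0.5],"spin":0}

```text
time: 26.25
tool_pos: [0.6, -0.0765, 0.2188]
orientation: [180.0, -0.2, 179.9]
ft_force: [0.2, 0.3, 0.1]
gripper_width: 1.002
grip_force: 0.0
```

Emit:
arm_command:
  increments:
    - {"jaw":1,"dp":[-0.29,-0.92,0.6],"spin":0}
    - {"jaw":1,"dp":[-0.29,-0.92,0.6],"spin":0}
    - {"jaw":1,"dp":[-0.29,-0.92,0.6],"spin":0}
    - {"jaw":1,"dp":[-0.29,-0.92,0.6],"spin":0}

```text
time: 26.75
tool_pos: [0.6235, -0.1477, 0.174]
orientation: [180.0, 0.0, -180.0]
ft_force: [-0.0, -0.2, 0.0]
gripper_width: 1.0
grip_force: 0.0
```

```bash
python3 - <<'E'
from h import *
s,p=wrist();t=s["tool_pos"];print(s["time"],t)
o=fit(p,.623,-.148,.018,.026,None,.012);print(o,fit(p,o[1],o[2],.018,.013,None,.006))
u,v=np.int32(wproj([o[1]+.02,o[2],.018],p));print(p["pixels"][v,u],(u,v))
for n in('disc_small','bolt','knob_weight'):print(n,[(round(r["score"],2),np.round(wat(r["pixel"],p,.012),3)) for r in manip.look_for(n,p)[:3]])
E
```

```text
26.75 [ 0.62352297 -0.14766186  0.17396118]
(np.float32(27.4), 0.6225, -0.147) (np.float32(32.6), 0.623, -0.147)
[111 113  99] (np.int32(256), np.int32(200))
disc_small [(0.95, array([ 0.714, -0.136,  0.012])), (0.95, array([ 0.546, -0.065,  0.012])), (0.82, array([ 0.635, -0.15 ,  0.012]))]
bolt [(0.71, array([ 0.688, -0.056,  0.012]))]
knob_weight [(0.9, array([ 0.763, -0.225,  0.012]))]
```

Emit:
arm_command:
  increments:
    - {"jaw":1,"dp":[0,0.01,0.95],"spin":0}
    - {"jaw":1,"dp":[0,0.01,0.95],"spin":0}

```text
time: 27.2
tool_pos: [0.6218, -0.1469, 0.0943]
orientation: [179.9, -0.3, -180.0]
ft_force: [0.2, 0.1, 1.1]
gripper_width: 1.0
grip_force: 0.0
```

Emit:
arm_command:
  increments:
    - {"jaw":1,"dp":[0,0,0.85],"spin":0}
    - {"jaw":1,"dp":[0,0,0.85],"spin":0}
    - {"jaw":1,"dp":[0,0,0.85],"spin":0}

```text
time: 27.58
tool_pos: [0.6243, -0.1482, 0.0315]
orientation: [-180.0, 0.1, 180.0]
ft_force: [0.4, -1.3, 0.1]
gripper_width: 1.001
grip_force: 0.0
```

Emit:
arm_command:
  increments:
    - {"jaw":1,"dp":[0,0,0.1],"spin":0}
    - {"jaw":1,"dp":[0,0,0.17],"spin":0}
    - {"jaw":1,"dp":[0,0,0.17],"spin":0}

```text
time: 27.95
tool_pos: [0.6233, -0.148, 0.0157]
orientation: [-180.0, -0.0, 180.0]
ft_force: [0.2, 0.0, 1.4]
gripper_width: 0.999
grip_force: 0.0
```

```bash
python3 - <<'E'
from h import *
s,p=wrist();t=s["tool_pos"];print(s["time"],t,s["ft_force"])
o=fit(p,.623,-.148,.018,.026,None,.006);print(o,fit(p,o[1],o[2],.018,.013,None,.006))
E
```

```text
27.95 [ 0.62330429 -0.14795056  0.01566714] [0.16866485 0.04353886 1.42105059]
(np.float32(36.0), 0.6225, -0.1485) (np.float32(21.5), 0.6225, -0.1485)
```

Emit:
arm_command:
  increments:
    - {"jaw":0.7,"dp":[0,0,0],"spin":0}
    - {"jaw":0.5,"dp":[0,0,0],"spin":0}
    - {"jaw":0.3,"dp":[0,0,0],"spin":0}
    - {"jaw":0,"dp":[0,0,0],"spin":0}
    - {"jaw":0,"dp":[0,0,0],"spin":0}
    - {"jaw":0,"dp":[0,0,0],"spin":0}
    - {"jaw":0,"dp":[0,0,0],"spin":0}

```text
time: 28.88
tool_pos: [0.6236, -0.148, 0.0165]
orientation: [-180.0, 0.0, 180.0]
ft_force: [-2.9, 0.4, 8.2]
gripper_width: 0.575
grip_force: 61.9
```

Emit:
arm_command:
  increments:
    - {"jaw":0,"dp":[0,0,-0.1],"spin":0}
    - {"jaw":0,"dp":[0,0,-0.5],"spin":0}
    - {"jaw":0,"dp":[0,0,-0.95],"spin":0}
    - {"jaw":0,"dp":[0,0,-0.95],"spin":0}
    - {"jaw":0,"dp":[0,0,-0.95],"spin":0}

```text
time: 29.5
tool_pos: [0.623, -0.1479, 0.091]
orientation: [180.0, -0.0, 180.0]
ft_force: [0.0, 1.0, -3.3]
gripper_width: 0.576
grip_force: 62.9
```

```bash
python3 - <<'E'
from h import *
s,p=wrist();t=s["tool_pos"];print(s["time"],t,s["ft_force"],s["gripper_width"])
for z in(.0,.0023,.004):
  b=fit(p,t[0],t[1],t[2]+z,.013,None,.006);c=fit(p,t[0],t[1],t[2]+z,.026,None,.006);print(z,b,np.round(np.array(b[1:])-t[:2],4),c[0],np.round(np.array(c[1:])-t[:2],4))
E
```

```text
29.5 [ 0.62299481 -0.14788122  0.09104229] [ 0.00364689  0.9972264  -3.30662938] 0.5760652562643871
0.0 (np.float32(28.2), np.float64(0.624), np.float64(-0.1474)) [0.001  0.0005] 32.7 [-0.0005  0.0005]
0.0023 (np.float32(28.2), np.float64(0.622), np.float64(-0.1474)) [-0.001   0.0005] 30.8 [-0.0035  0.0005]
0.004 (np.float32(28.2), np.float64(0.621), np.float64(-0.1474)) [-0.002   0.0005] 32.3 [-0.0045 -0.    ]
```

Emit:
arm_command:
  increments:
    - {"jaw":0,"dp":[0.28,0.92,-1],"spin":0}
    - {"jaw":0,"dp":[0.28,0.92,-1],"spin":0}

```text
time: 29.8
tool_pos: [0.6002, -0.0733, 0.1716]
orientation: [180.0, -0.1, 180.0]
ft_force: [0.6, 0.4, -2.2]
gripper_width: 0.575
grip_force: 63.7
```

Emit:
arm_command:
  increments:
    - {"jaw":0,"dp":[0.28,0.92,-1],"spin":0}
    - {"jaw":0,"dp":[0.28,0.92,-1],"spin":0}

```text
time: 30.05
tool_pos: [0.5779, 0.0007, 0.2524]
orientation: [180.0, -0.0, -180.0]
ft_force: [0.9, -0.3, -2.1]
gripper_width: 0.577
grip_force: 63.7
```

Emit:
arm_command:
  increments:
    - {"jaw":0,"dp":[0.29,0.92,-0.14],"spin":0}
    - {"jaw":0,"dp":[0.29,0.92,-0.14],"spin":0}

```text
time: 30.3
tool_pos: [0.5544, 0.0755, 0.2628]
orientation: [180.0, -0.0, -179.9]
ft_force: [-0.7, -1.0, -3.3]
gripper_width: 0.571
grip_force: 63.7
```

Emit:
arm_command:
  increments:
    - {"jaw":0,"dp":[0.29,0.91,0],"spin":0}
    - {"jaw":0,"dp":[0.29,0.91,0],"spin":0}
    - {"jaw":0,"dp":[0.29,0.91,0],"spin":0}
    - {"jaw":0,"dp":[0.29,0.91,0],"spin":0}

```text
time: 30.8
tool_pos: [0.5326, 0.1447, 0.2622]
orientation: [-180.0, -0.0, 179.9]
ft_force: [1.9, 0.8, -2.6]
gripper_width: 0.574
grip_force: 63.7
```

Emit:
arm_command:
  increments:
    - {"jaw":0,"dp":[0.015,0.01,0.4],"spin":0}
    - {"jaw":0,"dp":[0.015,0.01,0.7],"spin":0}
    - {"jaw":0,"dp":[0.015,0.01,0.7],"spin":0}
    - {"jaw":0,"dp":[0.015,0.01,0.7],"spin":0}

```text
time: 31.3
tool_pos: [0.5317, 0.1459, 0.2078]
orientation: [-180.0, 0.1, 179.9]
ft_force: [0.9, 0.4, -1.9]
gripper_width: 0.577
grip_force: 63.7
```

Emit:
arm_command:
  increments:
    - {"jaw":0,"dp":[0,0,0.07],"spin":0}
    - {"jaw":0,"dp":[0,0,0.14],"spin":0}
    - {"jaw":0,"dp":[0,0,0.2],"spin":0}
    - {"jaw":0,"dp":[0,0,0.24],"spin":0}
    - {"jaw":0,"dp":[0,0,0.24],"spin":0}

```text
time: 31.92
tool_pos: [0.531, 0.1465, 0.1874]
orientation: [-180.0, -0.0, 180.0]
ft_force: [0.2, 0.8, -2.8]
gripper_width: 0.576
grip_force: 63.7
```

Past the tip without contact. Continuing to seat at TCP z ≈ 0.163.

Emit:
arm_command:
  increments:
    - {"jaw":0,"dp":[0,-0.005,0.1],"spin":0}
    - {"jaw":0,"dp":[0,-0.005,0.18],"spin":0}
    - {"jaw":0,"dp":[0,-0.005,0.24],"spin":0}
    - {"jaw":0,"dp":[0,-0.005,0.265],"spin":0}
    - {"jaw":0,"dp":[0,-0.005,0.265],"spin":0}

```text
time: 32.55
tool_pos: [0.5311, 0.1461, 0.1663]
orientation: [-180.0, -0.0, 180.0]
ft_force: [-1.1, -1.1, -3.3]
gripper_width: 0.576
grip_force: 63.7
```

Emit:
arm_command:
  increments:
    - {"jaw":0,"dp":[0,0,0.01],"spin":0}
    - {"jaw":0,"dp":[0,0,0.015],"spin":0}
    - {"jaw":0,"dp":[0,0,0.015],"spin":0}

```text
time: 32.92
tool_pos: [0.5311, 0.1461, 0.1653]
orientation: [-180.0, 0.0, 180.0]
ft_force: [0.1, -0.4, -2.0]
gripper_width: 0.575
grip_force: 63.7
```

Emit:
arm_command:
  increments:
    - {"jaw":0,"dp":[0,0,0.01],"spin":0}
    - {"jaw":0,"dp":[0,0,0.01],"spin":0}
    - {"jaw":0,"dp":[0,0,0.01],"spin":0}

```text
time: 33.3
tool_pos: [0.5311, 0.1461, 0.1644]
orientation: [-180.0, -0.0, 180.0]
ft_force: [-0.0, -0.4, -1.2]
gripper_width: 0.574
grip_force: 63.7
```

Emit:
arm_command:
  increments:
    - {"jaw":0,"dp":[0,0,0.01],"spin":0}
    - {"jaw":0,"dp":[0,0,0.01],"spin":0}
    - {"jaw":0,"dp":[0,0,0.01],"spin":0}

```text
time: 33.67
tool_pos: [0.531, 0.146, 0.1636]
orientation: [-180.0, -0.0, 180.0]
ft_force: [0.4, -0.4, -2.2]
gripper_width: 0.571
grip_force: 63.8
```

Emit:
arm_command:
  increments:
    - {"jaw":0,"dp":[0,0,0.008],"spin":0}
    - {"jaw":0,"dp":[0,0,0.008],"spin":0}
    - {"jaw":0,"dp":[0,0,0.008],"spin":0}

```text
time: 34.05
tool_pos: [0.5311, 0.1461, 0.1635]
orientation: [-180.0, 0.0, 180.0]
ft_force: [-3.8, 0.7, 4.9]
gripper_width: 0.573
grip_force: 64.5
```

Emit:
arm_command:
  increments:
    - {"jaw":0.65,"dp":[0,0,0],"spin":0}
    - {"jaw":0.8,"dp":[0,0,0],"spin":0}
    - {"jaw":1,"dp":[0,0,0],"spin":0}
    - {"jaw":1,"dp":[0,0,0],"spin":0}
    - {"jaw":1,"dp":[0,0,-0.1],"spin":0}
    - {"jaw":1,"dp":[0,0,-0.7],"spin":0}
    - {"jaw":1,"dp":[0,0,-0.7],"spin":0}

```text
time: 34.92
tool_pos: [0.5323, 0.1463, 0.223]
orientation: [180.0, 0.3, 180.0]
ft_force: [0.0, -0.8, -0.3]
gripper_width: 1.002
grip_force: 0.0
```

Emit:
arm_command:
  increments:
    - {"jaw":1,"dp":[0,0,-0.54],"spin":0}
    - {"jaw":1,"dp":[0,0,-0.54],"spin":0}
    - {"jaw":1,"dp":[0,0,-0.54],"spin":0}

```text
time: 35.3
tool_pos: [0.5309, 0.1461, 0.2617]
orientation: [-180.0, -0.0, 180.0]
ft_force: [0.4, 0.1, 0.8]
gripper_width: 0.999
grip_force: 0.0
```

```bash
python3 - <<'E'
from h import *
s,p=wrist();t=s["tool_pos"];print(s["time"],t)
for z in(.155,.165,.175):print(z,'small rim',fit(p,.5305,.1457,z,.026,None,.008),fit(p,.5305,.1457,z,.013,None,.006))
print('large',fit(p,.5305,.1457,.147,.034,None,.008))
cv2.imwrite('pics/e2.png',p["pixels"])
E
```

```text
35.3 [0.53094387 0.14608385 0.26165774]
0.155 small rim (np.float32(19.7), 0.5335, 0.1527) (np.float32(20.2), 0.5345, 0.1482)
0.165 small rim (np.float32(23.4), 0.532, 0.1462) (np.float32(20.2), 0.531, 0.1467)
0.175 small rim (np.float32(24.0), 0.5265, 0.1467) (np.float32(19.7), 0.5275, 0.1467)
large (np.float32(40.0), 0.5285, 0.1467)
```

Emit:
arm_command:
  increments:
    - {"jaw":1,"dp":[-0.15,-0.99,0],"spin":0}
    - {"jaw":1,"dp":[-0.15,-0.99,0],"spin":0}

```text
time: 35.6
tool_pos: [0.5429, 0.0647, 0.261]
orientation: [-180.0, -0.1, 179.9]
ft_force: [-0.5, 1.2, 0.0]
gripper_width: 0.998
grip_force: 0.0
```

Emit:
arm_command:
  increments:
    - {"jaw":1,"dp":[-0.15,-0.99,0],"spin":0}
    - {"jaw":1,"dp":[-0.15,-0.99,0],"spin":0}

```text
time: 35.85
tool_pos: [0.555, -0.0148, 0.2612]
orientation: [-180.0, -0.1, 179.8]
ft_force: [0.5, 1.1, 0.1]
gripper_width: 0.997
grip_force: 0.0
```

Emit:
arm_command:
  increments:
    - {"jaw":1,"dp":[-0.15,-0.99,0],"spin":0}
    - {"jaw":1,"dp":[-0.15,-0.99,0],"spin":0}

```text
time: 36.1
tool_pos: [0.567, -0.0937, 0.2613]
orientation: [180.0, -0.1, 179.9]
ft_force: [0.4, 1.1, -0.6]
gripper_width: 0.997
grip_force: 0.0
```

Emit:
arm_command:
  increments:
    - {"jaw":1,"dp":[-0.15,-0.99,0],"spin":0}
    - {"jaw":1,"dp":[-0.15,-0.99,0],"spin":0}

```text
time: 36.35
tool_pos: [0.5791, -0.1726, 0.2613]
orientation: [180.0, -0.1, 179.9]
ft_force: [0.5, 0.1, 1.1]
gripper_width: 0.999
grip_force: 0.0
```

Emit:
arm_command:
  increments:
    - {"jaw":1,"dp":[-0.15,-0.99,0.2],"spin":0}
    - {"jaw":1,"dp":[-0.15,-0.99,0.2],"spin":0}

```text
time: 36.6
tool_pos: [0.5909, -0.2514, 0.2446]
orientation: [179.9, -0.1, 179.9]
ft_force: [-0.6, 0.3, -0.2]
gripper_width: 0.998
grip_force: 0.0
```

Emit:
arm_command:
  increments:
    - {"jaw":1,"dp":[-0.14,-0.99,0.4],"spin":0}
    - {"jaw":1,"dp":[-0.14,-0.99,0.4],"spin":0}
    - {"jaw":1,"dp":[-0.14,-0.99,0.4],"spin":0}
    - {"jaw":1,"dp":[-0.14,-0.99,0.4],"spin":0}

```text
time: 37.1
tool_pos: [0.6025, -0.3277, 0.215]
orientation: [180.0, 0.0, -180.0]
ft_force: [0.5, 1.1, -0.6]
gripper_width: 0.998
grip_force: 0.0
```

```bash
python3 - <<'E'
from h import *
s,p=wrist();t=s["tool_pos"];print(s["time"],t)
print([(round(r["score"],2),np.round(wat(r["pixel"],p,.04),3)) for r in manip.look_for('sleeve',p)[:3]])
print('rim',fit(p,.602,-.331,.06,.021,None,.014),'bore',fit(p,.602,-.331,.06,.012,None,.014),'base',fit(p,.602,-.331,0,.021,None,.014))
cv2.imwrite('pics/s1.png',p["pixels"])
E
```

```text
37.1 [ 0.60253752 -0.32769005  0.2149528 ]
[(0.92, array([ 0.61 , -0.324,  0.04 ]))]
rim (np.float32(40.0), 0.6045, -0.324) bore (np.float32(40.0), 0.606, -0.324) base (np.float32(29.9), 0.615, -0.327)
```

The small disc's rim fits at the seated height. The sleeve is at (0.6055, -0.324). Descending halfway and refining.

Emit:
arm_command:
  increments:
    - {"jaw":1,"dp":[-0.037,0.046,0.95],"spin":0}
    - {"jaw":1,"dp":[-0.037,0.046,0.95],"spin":0}
    - {"jaw":1,"dp":[-0.037,0.046,0.95],"spin":0}

```text
time: 37.58
tool_pos: [0.6052, -0.325, 0.1388]
orientation: [180.0, -0.0, -180.0]
ft_force: [0.6, -0.2, 1.5]
gripper_width: 1.003
grip_force: 0.0
```

```bash
python3 - <<'E'
from h import *
s,p=wrist();t=s["tool_pos"];print(s["time"],t)
print('rim',fit(p,.605,-.324,.06,.021,None,.008),'bore',fit(p,.605,-.324,.06,.012,None,.008))
E
```

```text
37.575 [ 0.6051752  -0.32499193  0.1388367 ]
rim (np.float32(37.6), 0.604, -0.324) bore (np.float32(39.4), 0.6035, -0.325)
```

Emit:
arm_command:
  increments:
    - {"jaw":1,"dp":[0.012,0.005,0.9],"spin":0}
    - {"jaw":1,"dp":[0.012,0.005,0.9],"spin":0}
    - {"jaw":1,"dp":[0.012,0.005,0.9],"spin":0}

```text
time: 38.0
tool_pos: [0.6047, -0.3255, 0.0682]
orientation: [-180.0, 0.1, 180.0]
ft_force: [0.4, -0.6, 0.4]
gripper_width: 0.998
grip_force: 0.0
```

Emit:
arm_command:
  increments:
    - {"jaw":1,"dp":[0,0,0.3],"spin":0}
    - {"jaw":1,"dp":[0,0,0.46],"spin":0}
    - {"jaw":1,"dp":[0,0,0.46],"spin":0}
    - {"jaw":0.6,"dp":[0,0,0.46],"spin":0}
    - {"jaw":0.3,"dp":[0,0,0.46],"spin":0}
    - {"jaw":0,"dp":[0,0,0.46],"spin":0}
    - {"jaw":0,"dp":[0,0,0.46],"spin":0}
    - {"jaw":0,"dp":[0,0,0.46],"spin":0}
    - {"jaw":0,"dp":[0,0,0.46],"spin":0}

```text
time: 39.12
tool_pos: [0.6044, -0.3252, 0.0304]
orientation: [-180.0, 0.1, 180.0]
ft_force: [-1.3, 0.9, 6.6]
gripper_width: 0.471
grip_force: 60.8
```

Emit:
arm_command:
  increments:
    - {"jaw":0,"dp":[0,0,-0.1],"spin":0}
    - {"jaw":0,"dp":[0,0,-0.5],"spin":0}
    - {"jaw":0,"dp":[0,0,-0.95],"spin":0}
    - {"jaw":0,"dp":[0,0,-0.95],"spin":0}
    - {"jaw":0,"dp":[0,0,-0.95],"spin":0}

```text
time: 39.75
tool_pos: [0.6037, -0.3248, 0.1043]
orientation: [180.0, -0.1, 180.0]
ft_force: [-0.1, -0.1, -5.2]
gripper_width: 0.475
grip_force: 61.8
```

```bash
python3 - <<'E'
from h import *
s,p=wrist();t=s["tool_pos"];print(s["time"],t,s["ft_force"],s["gripper_width"])
for r in(.021,.012):
  b=fit(p,t[0],t[1],t[2]+.03,r,None,.008);print(b,np.round(np.array(b[1:])-t[:2],4))
E
```

```text
39.75 [ 0.60367378 -0.32480271  0.10427848] [-0.12373656 -0.05586383 -5.18614043] 0.47506485233722906
(np.float32(32.2), np.float64(0.6022), np.float64(-0.3233)) [-0.0015  0.0015]
(np.float32(39.1), np.float64(0.6027), np.float64(-0.3243)) [-0.001   0.0005]
```

Emit:
arm_command:
  increments:
    - {"jaw":0,"dp":[0.15,0.98,-1],"spin":0}
    - {"jaw":0,"dp":[0.15,0.98,-1],"spin":0}

```text
time: 40.05
tool_pos: [0.5915, -0.2454, 0.1848]
orientation: [179.9, -0.1, 180.0]
ft_force: [1.4, -0.8, -4.2]
gripper_width: 0.474
grip_force: 63.1
```

Emit:
arm_command:
  increments:
    - {"jaw":0,"dp":[0.15,0.98,-0.98],"spin":0}
    - {"jaw":0,"dp":[0.15,0.98,-0.98],"spin":0}

```text
time: 40.3
tool_pos: [0.5797, -0.1667, 0.2642]
orientation: [180.0, -0.1, 180.0]
ft_force: [1.1, -0.7, -5.1]
gripper_width: 0.475
grip_force: 63.1
```

Emit:
arm_command:
  increments:
    - {"jaw":0,"dp":[0.15,0.98,0],"spin":0}
    - {"jaw":0,"dp":[0.15,0.98,0],"spin":0}

```text
time: 40.55
tool_pos: [0.5675, -0.0869, 0.2631]
orientation: [180.0, -0.1, -179.9]
ft_force: [0.1, -0.7, -4.5]
gripper_width: 0.474
grip_force: 63.2
```

Emit:
arm_command:
  increments:
    - {"jaw":0,"dp":[0.15,0.98,0],"spin":0}
    - {"jaw":0,"dp":[0.15,0.98,0],"spin":0}

```text
time: 40.8
tool_pos: [0.5555, -0.009, 0.2627]
orientation: [180.0, -0.1, -179.9]
ft_force: [-0.2, -0.4, -4.5]
gripper_width: 0.47
grip_force: 63.6
```

Emit:
arm_command:
  increments:
    - {"jaw":0,"dp":[0.15,0.98,0],"spin":0}
    - {"jaw":0,"dp":[0.15,0.98,0],"spin":0}

```text
time: 41.05
tool_pos: [0.5437, 0.0691, 0.2628]
orientation: [180.0, -0.1, -179.9]
ft_force: [0.2, -1.6, -4.1]
gripper_width: 0.475
grip_force: 63.9
```

Emit:
arm_command:
  increments:
    - {"jaw":0,"dp":[0.15,0.98,0],"spin":0}
    - {"jaw":0,"dp":[0.15,0.98,0],"spin":0}
    - {"jaw":0,"dp":[0.15,0.98,0],"spin":0}
    - {"jaw":0,"dp":[0.15,0.98,0],"spin":0}

```text
time: 41.55
tool_pos: [0.5326, 0.1442, 0.2633]
orientation: [-180.0, -0.0, 179.9]
ft_force: [0.0, -1.8, -4.2]
gripper_width: 0.474
grip_force: 64.1
```

Emit:
arm_command:
  increments:
    - {"jaw":0,"dp":[0.013,0.012,0.3],"spin":0}
    - {"jaw":0,"dp":[0.013,0.012,0.52],"spin":0}
    - {"jaw":0,"dp":[0.013,0.012,0.52],"spin":0}
    - {"jaw":0,"dp":[0.013,0.012,0.52],"spin":0}

```text
time: 42.05
tool_pos: [0.5316, 0.146, 0.2228]
orientation: [-180.0, 0.0, 180.0]
ft_force: [0.9, 0.8, -4.5]
gripper_width: 0.473
grip_force: 64.0
```

```bash
python3 - <<'E'
from h import *
s,p=wrist();t=s["tool_pos"];print(s["time"],t)
b=fit(p,t[0],t[1],t[2]+.03,.012,None,.008);print('sleeve bore',b)
print('large',fit(p,.5305,.1457,.147,.034,None,.008),'small',fit(p,.5305,.1457,.165,.026,None,.008))
im=p["pixels"].copy();circ(im,p,.531,.1462,.165,.026,(0,0,255));circ(im,p,t[0]-.001,t[1],t[2]-.03,.021,(255,0,0))
cv2.imwrite('pics/s2.png',cv2.resize(im[120:320,130:390],None,fx=2.5,fy=2.5,interpolation=3))
E
```

```text
42.05 [0.53157335 0.14602055 0.22281971]
sleeve bore (np.float32(28.1), np.float64(0.5306), np.float64(0.1465))
large (np.float32(29.8), 0.5275, 0.1462) small (np.float32(18.0), 0.526, 0.1407)
```

View pics/s2.png

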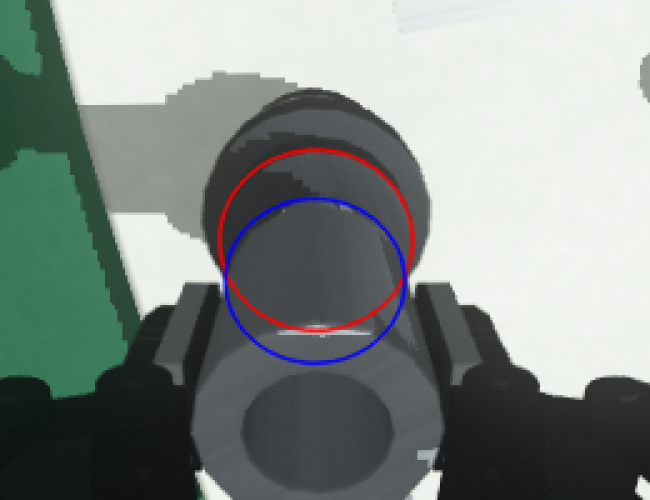

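The sleeve hangs upright, its lower end on the blue circle, centred above the stacked discs. Lowering.

Emit:
arm_command:
  increments:
    - {"jaw":0,"dp":[0,0,0.06],"spin":0}
    - {"jaw":0,"dp":[0,0,0.12],"spin":0}
    - {"jaw":0,"dp":[0,0,0.18],"spin":0}
    - {"jaw":0,"dp":[0,0,0.22],"spin":0}
    - {"jaw":0,"dp":[0,0,0.22],"spin":0}

```text
time: 42.72
tool_pos: [0.5311, 0.1463, 0.2043]
orientation: [-180.0, -0.0, 180.0]
ft_force: [-0.2, -0.4, -4.8]
gripper_width: 0.473
grip_force: 64.0
```

Emit:
arm_command:
  increments:
    - {"jaw":0,"dp":[0,0,0.04],"spin":0}
    - {"jaw":0,"dp":[0,0,0.07],"spin":0}
    - {"jaw":0,"dp":[0,0,0.07],"spin":0}
    - {"jaw":0,"dp":[0,0,0.07],"spin":0}

```text
time: 43.22
tool_pos: [0.5313, 0.1463, 0.199]
orientation: [-180.0, 0.0, 180.0]
ft_force: [-0.5, -0.3, -4.3]
gripper_width: 0.472
grip_force: 64.0
```

Emit:
arm_command:
  increments:
    - {"jaw":0,"dp":[0,0,0.015],"spin":0}
    - {"jaw":0,"dp":[0,0,0.025],"spin":0}
    - {"jaw":0,"dp":[0,0,0.025],"spin":0}
    - {"jaw":0,"dp":[0,0,0.025],"spin":0}

```text
time: 43.72
tool_pos: [0.5312, 0.1463, 0.197]
orientation: [-180.0, 0.0, 180.0]
ft_force: [-0.0, 0.0, -4.7]
gripper_width: 0.474
grip_force: 64.0
```

Emit:
arm_command:
  increments:
    - {"jaw":0,"dp":[0,0,0.01],"spin":0}
    - {"jaw":0,"dp":[0,0,0.01],"spin":0}
    - {"jaw":0,"dp":[0,0,0.01],"spin":0}

```text
time: 44.1
tool_pos: [0.5312, 0.1463, 0.1962]
orientation: [-180.0, -0.0, 180.0]
ft_force: [0.1, -0.6, -3.1]
gripper_width: 0.474
grip_force: 64.0
```

Emit:
arm_command:
  increments:
    - {"jaw":0,"dp":[0,0,0.008],"spin":0}
    - {"jaw":0,"dp":[0,0,0.008],"spin":0}
    - {"jaw":0,"dp":[0,0,0.008],"spin":0}

```text
time: 44.48
tool_pos: [0.5312, 0.1463, 0.1955]
orientation: [-180.0, -0.0, 180.0]
ft_force: [-1.3, -0.7, -5.1]
gripper_width: 0.472
grip_force: 64.1
```

Emit:
arm_command:
  increments:
    - {"jaw":0,"dp":[0,0,0.004],"spin":0}
    - {"jaw":0,"dp":[0,0,0.004],"spin":0}
    - {"jaw":0,"dp":[0,0,0.004],"spin":0}

```text
time: 44.85
tool_pos: [0.5313, 0.1463, 0.1954]
orientation: [-180.0, 0.0, 180.0]
ft_force: [-2.0, -0.4, -0.4]
gripper_width: 0.473
grip_force: 64.3
```

Contact is starting, so one more small step, then release and retreat.

Emit:
arm_command:
  increments:
    - {"jaw":0,"dp":[0,0,0.004],"spin":0}
    - {"jaw":0,"dp":[0,0,0.004],"spin":0}
    - {"jaw":0,"dp":[0,0,0.004],"spin":0}

```text
time: 45.22
tool_pos: [0.5313, 0.1463, 0.1954]
orientation: [-180.0, 0.0, 180.0]
ft_force: [-3.2, -0.1, 4.9]
gripper_width: 0.472
grip_force: 65.0
```

Emit:
arm_command:
  increments:
    - {"jaw":0.52,"dp":[0,0,0],"spin":0}
    - {"jaw":0.6,"dp":[0,0,0],"spin":0}
    - {"jaw":0.8,"dp":[0,0,0],"spin":0}
    - {"jaw":1,"dp":[0,0,0],"spin":0}
    - {"jaw":1,"dp":[0,0,0],"spin":0}
    - {"jaw":1,"dp":[0,0,-0.1],"spin":0}
    - {"jaw":1,"dp":[0,0,-0.7],"spin":0}
    - {"jaw":1,"dp":[0,0,-0.95],"spin":0}
    - {"jaw":1,"dp":[0,0,-0.95],"spin":0}

```text
time: 46.35
tool_pos: [0.5317, 0.1464, 0.2729]
orientation: [180.0, 0.2, 180.0]
ft_force: [0.0, -0.9, -1.2]
gripper_width: 0.998
grip_force: 0.0
```

Emit:
arm_command:
  increments:
    - {"jaw":1,"dp":[0.4,-0.5,-0.7],"spin":0}
    - {"jaw":1,"dp":[0.4,-0.5,-0.7],"spin":0}
    - {"jaw":1,"dp":[0.4,-0.5,-0.7],"spin":0}
    - {"jaw":1,"dp":[0.4,-0.5,-0.7],"spin":0}

```text
time: 46.85
tool_pos: [0.4993, 0.1067, 0.3254]
orientation: [-180.0, -0.1, 180.0]
ft_force: [0.0, -0.7, -0.3]
gripper_width: 1.005
grip_force: 0.0
```

```bash
python3 - <<'E'
from h import *
s,p=wrist();t=s["tool_pos"];print(s["time"],t)
for z in(.21,.225,.24):print(z,'sleeve',fit(p,.531,.1463,z,.021,None,.01),fit(p,.531,.1463,z,.012,None,.01))
print('large',fit(p,.5305,.1457,.147,.034,None,.008),'small',fit(p,.5305,.1457,.165,.026,None,.008),'cap',fit(p,.495,.312,.125,.02,None,.008))
for n,z in(('sleeve',.195),('cap',.12),('disc_large',.14),('disc_small',.16)):print(n,[(round(r["score"],2),np.round(wat(r["pixel"],p,z),3)) for r in manip.look_for(n,p)[:3]])
E
```

```text
46.85 [0.49928464 0.10669562 0.32537487]
0.21 sleeve (np.float32(37.0), 0.538, 0.1493) (np.float32(40.0), 0.538, 0.1498)
0.225 sleeve (np.float32(39.2), 0.5305, 0.1463) (np.float32(40.0), 0.532, 0.1473)
0.24 sleeve (np.float32(23.8), 0.523, 0.1438) (np.float32(40.0), 0.525, 0.1448)
large (np.float32(27.3), 0.528, 0.1457) small (np.float32(22.5), 0.5245, 0.1362) cap (np.float32(28.7), 0.495, 0.314)
sleeve [(0.74, array([0.482, 0.129, 0.195])), (0.7, array([0.497, 0.126, 0.195]))]
cap [(0.86, array([ 0.51 , -0.157,  0.12 ])), (0.72, array([0.493, 0.307, 0.12 ]))]
disc_large [(0.84, array([0.513, 0.129, 0.14 ]))]
disc_small [(0.62, array([0.519, 0.141, 0.16 ])), (0.57, array([ 0.498, -0.008,  0.16 ])), (0.41, array([0.547, 0.155, 0.16 ]))]
```

The sleeve's top ring fits best at the seated height (0.225), right over the post. The discs and cap also measure in place. Handing in.

```bash
python3 -c "
from station import manip
print(manip.hand_in())"
```

```text
the job is handed in; nothing more can be done
None
```

The job is handed in at about 47 s on the robot's clock: cap flat on the port flange, then the large disc, small disc and sleeve on the post in that order. Each was lowered to light contact (6 N or less at the wrist), and the spanner, knobbed weight and bolt weren't touched; hand-in returned no verdict.

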